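# Dose a gassing chamber and hold its bayonet lid at the vent mark

## Task

Dose the culture-gassing chamber: press its yellow plunger all the way down to its stop and let it rise again. Then fit the blue bayonet lid into the chamber, lugs through the two slots, until its flange lies flush on the collar, and twist it clockwise (seen from above) to the green vent mark, half-way to the red lock mark and never as far as the lock click. The lid is sprung to turn back, so finish while still holding it steady at the green mark; leave the dishes, blocks, vial and tip box where they are.

Things in the scene. Friction and masses are not known exactly. Their poses are not given: they have to be found in the camera images.
- chamber: gassing chamber, fixed: white foot plate 225 x 130 x 12 mm with a round aluminium pot (124 mm across, mouth 80 mm wide, well 36 mm deep) and a plunger turret. Origin: on the pot's axis, at the surface; z up; x points from the pot's axis to the plunger, along the plate's long side
- collar (a point): centre of the pot's mouth, level with the flat top of the collar, 64 mm above the surface; axes as chamber. The seated lid's origin comes here. Under the 7 mm lip a channel lets the lid's lugs turn clockwise only (negative yaw); the other way is blocked after about 8 deg
- slot (a point): one of the two slots in the lip, on the chamber's +x side 45 mm from the axis, at collar height (the other is opposite, at -x): about 20 mm wide, open to 49 mm from the axis, each marked by a blue bar on the collar outside it
- vent_mark (a point): a green bar on the collar top, 55 mm from the axis, 35 deg clockwise of the slot (another is opposite): where the lid's lugs and bar must point at the end. After about 8 deg of turn a return spring pushes back with 0.1 to 0.14 N m
- lock_mark (a point): a red bar on the collar top, 55 mm from the axis, 70 deg clockwise of the slot (another is opposite): the locked position. The sprung click begins about 58 deg from the slot
- plunger_top (a point): centre of the top of the yellow plunger head (30 mm across, 6 thick) on a white turret (38 mm across), 110 mm from the pot's axis; at rest 85 mm above the surface, it goes down with the plunger
- plunger (a joint): plunger travel in m: 0 up at rest, 0.014 down at its stop; spring 2 N at first, 8 N at the stop; rises by itself when released
- lid: bayonet lid, about 0.12 kg, standing upright on its plug. Origin: centre of the underside of the blue flange (95 mm across, 6 thick); z up. Below it a round grey plug 73 mm across, 30 long, its lower 12 mm tapering to 58 mm. The lid is the same after half a turn. Seated: flange on the collar; with its lugs on the lip instead of in the slots it stands about 15 mm too high
- lid_lug (a point): outer end of one orange lug, on the lid's +x side, 46.5 mm from its axis, 12 mm below the origin (the other is opposite, at -x); lugs are 12 mm wide and 6 thick, 9 to 15 mm below the flange; orange marks on the flange show them
- lid_grip (a point): middle of the black grip bar on the lid, 28 mm above the lid's origin; the bar is 60 mm long along the lid's x (in line with the lugs), 14 mm thick along y, from 6 to 38 mm above the origin
- lid_rest: white plastic mat 125 x 125 x 6 mm, fixed, on which the lid starts with its origin 36 mm above the surface; origin at its underside's centre
- dish_small: small culture dish, clear, 58 mm across, 14 high; loose bystander, origin at its underside's centre
- dish_large: large culture dish, clear, 90 mm across, 16 high; loose bystander, origin at its underside's centre
- vial: amber glass vial with a white cap, 25 mm across, 44 high; loose bystander, origin at its underside's centre
- tip_box: box of pipette tips with a pink cover, 87 x 124 x 72 mm; loose bystander, origin at its underside's centre
- tube_block: aluminium cylinder with seven holes, 90 mm across, 70 high; loose bystander, origin at its underside's centre
- warm_block: aluminium cylinder with one wide hole, 70 mm across, 55 high; loose bystander, origin at its underside's centre
There are look-alikes about, which are no part of the job. Leave any turquoise look-alike of the lid alone.

How it is judged:
By the outcome, as a careful person would: the job done as asked, in the order asked, and still so for the second after the job is handed in, while the arm keeps its last pose, push and grip.
It also fails if it takes over 54 s, if anything falls off the work surface, if the arm or the gripper's body presses on something with over 40 N, if the wrist force passes 120 N, or if a joint passes its speed limit or range.

## Robot

A 6-joint arm with a two-finger parallel gripper is mounted at the origin on the work surface. World frame = base frame: x ahead of the robot, y to its left, z up, the work surface at z = 0. Lengths are in mm, angles in rad, forces in N, time in s.
With the tool pointing down it reaches from about 275 to 750 mm from the base axis. Payload 10.2 kg.
Tool frame: the origin (TCP) lies at the very end of the fingers, on their centre line; the grasp point (between the pads) lies 19 mm behind it; z points along the fingers, x is the direction in which the jaws open and shut, and the axes are right-handed (so a half turn about z gives the same grasp; the last joint's range is limited). The gripper opens to 88 mm and grips with 3 to 60 N. Pads are 18 mm wide; open, the fingers measure 123 mm over their backs; the gripper's body (75 mm by 187 mm) begins 45 mm behind the grasp point.
Start: joints at [-1.385, 0.313, 1.498, -0, 1.331, -0.223], TCP at [208.68, -481.75, 200.02] pointing down, gripper open.
Joint ranges: [-2.94, 2.94], [-0.97, 2.17], [0.19, 2.56], [-1.23, 4.37], [0.02, 3.11], [-2.88, 2.88]. Speed limits (rad/s): [2.39, 2.39, 3.01, 3.14, 3.14, 3.14].

## Interface

Orientations are given as a rotation vector (axis times angle).
In Python, from bench import env gives the robot as it stands.
- The arm moves only by the tool arm_command, never from a script. Its argument "commands" is a list of rows, each a list of 2 entries, a list of its own where there are three numbers: the shift along the tool's x, y, z in cm, then the turn about the tool's z in degrees. In form: [[[tx, ty, tz], spin], ...]. A call has 1 to 20 rows; each row shifts and turns the pose as measured when the row begins, along the tool's axes as they then stand; what a row does not reach is not made up. A row lasts 1/12 s, in which the tool goes at most 41.7 mm and 7.16 degrees, less where a joint would pass 70% of its speed; a pose out of reach is approached as far as the arm can. A call is refused whole if a number of a shift passes 4.17 or a number of a turn 7.16, either way. A call with a gripper value outside its range is refused whole. "fingers" is the finger opening in cm, from 0 to 8.81, set as the call begins (left out, the last holds). The fingers move at their own pace and stop on an object; the grip force is fixed at half the most. Time passes only in rows, so rows that do not move let the fingers close. It gives the time, the measured TCP pose, the force and the opening at its end, in the units of the state.
- env.state(): the state, without advancing time (a new reading comes with each control period).
- env.get_image(name): name is "scene" or "top" or "wrist"; returns the picture (480x640x3 uint8, blue, green, red); there is no depth.
- env.camera_params(name): a dict with "K" (3x3 intrinsics, pixels), "D" ([k1, k2, p1, p2, k3] as OpenCV has them; the pictures are not rectified), "view" (4x4, takes a point from world to camera coordinates). Camera axes: x right, y down, z forward; pixel columns grow to the right and rows downward; lengths in mm; the calibration is good to about 2 mm. A picture is of the moment at which its call begins: read the wrist's pose just before it. camera_params takes no time and is no camera call; for the wrist camera it gives the pose at the moment of the call.
- env.close_job(): hands the job in, once; it reports no verdict.
The state is a dict: "time": time; "joint_positions": joint angles; "joint_velocities": joint speeds; "tau": joint torques, N m; "tool_pos": TCP position; "ee_rot": TCP orientation; "ft_force": force on the tool from outside, world axes, zero at the start; "wrist_torque": the same for the moment, N m; "width": finger opening in mm.
Only numpy, scipy, OpenCV 4.12 (cv2) and the standard library are available. Lean on these libraries where they do the work, as an engineer would, in place of code of your own. Each camera call takes 0.05 s, during which the arm holds its last target.

## Working session

There is one attempt and no reset: what is moved stays moved. The work goes in short steps, Python scripts to look and compute and a tool call to move; the robot and the scene stay as the last step left them, time stands still between calls to the robot, and variables do not carry over. Pictures are saved under pics/ and viewed, and the job is handed in when it is done.

Besides the shell and the picture viewer there is one more tool, called after "Emit:" as a command line: name --argument value ..., lists and objects as JSON in quotes. arm_command: Moves the arm, as the interface text tells. Its arguments: {"type":"object","properties":{"commands":{"type":"array","items":{"type":"array"}},"fingers":{"type":"number"}},"required":["commands"]}

```bash
ls; mkdir -p pics; python3 - <<'E'
from bench import env
import cv2
s=env.state();print(s)
for n in("scene","top","wrist"):
    cv2.imwrite(f"pics/{n}0.png",env.get_image(n)); p=env.camera_params(n); print(n,p)
E
```

```text
pics
{'time': 0.0, 'joint_positions': array([-1.38541281e+00,  3.13411735e-01,  1.49845943e+00, -1.36833331e-05,
        1.33101996e+00, -2.23396083e-01]), 'joint_velocities': array([-0.00081694,  0.00035793,  0.00094182, -0.0007821 , -0.00141833,
        0.0002986 ]), 'tau': array([-5.37518463e-04, -4.02211404e+01, -2.52269500e+01,  6.93738833e-02,
        3.52671370e-02, -9.63958087e-05]), 'tool_pos': array([ 208.61030836, -481.43462894,  199.47227983]), 'ee_rot': array([-2.62531581e+00,  1.72380407e+00,  1.42918142e-03]), 'ft_force': array([-0.25586261, -0.24077889, -0.04676937]), 'wrist_torque': array([ 0.00030027, -0.03693348,  0.00627363]), 'width': 88.25329835112362}
scene {'K': array([[625.12886256,   0.        , 308.03780282],
       [  0.        , 625.12886256, 233.00813763],
       [  0.        ,   0.        ,   1.        ]]), 'D': array([0.04629239, 0.        , 0.        , 0.        , 0.        ]), 'view': array([[ 5.62124708e-01,  8.26780549e-01,  2.12069740e-02,
        -3.17410191e+02],
       [ 5.38714110e-01, -3.46572765e-01, -7.67902615e-01,
        -2.62652491e+02]
[... 658 characters left out ...]
 1.08736945e+03],
       [ 0.00000000e+00,  0.00000000e+00,  0.00000000e+00,
         1.00000000e+00]])}
wrist {'K': array([[405.2117009 ,   0.        , 310.3524859 ],
       [  0.        , 405.2117009 , 244.32902663],
       [  0.        ,   0.        ,   1.        ]]), 'D': array([-0.06574743,  0.        ,  0.        ,  0.        ,  0.        ]), 'view': array([[ 3.97485080e-01, -9.17608537e-01, -4.29805681e-04,
        -5.24711732e+02],
       [-8.78036811e-01, -3.80479584e-01,  2.90321623e-01,
        -3.94305165e+01],
       [-2.66565132e-01, -1.15021129e-01, -9.56929031e-01,
         3.90579996e+02],
       [ 0.00000000e+00,  0.00000000e+00,  0.00000000e+00,
         1.00000000e+00]])}
```

View pics/top0.png

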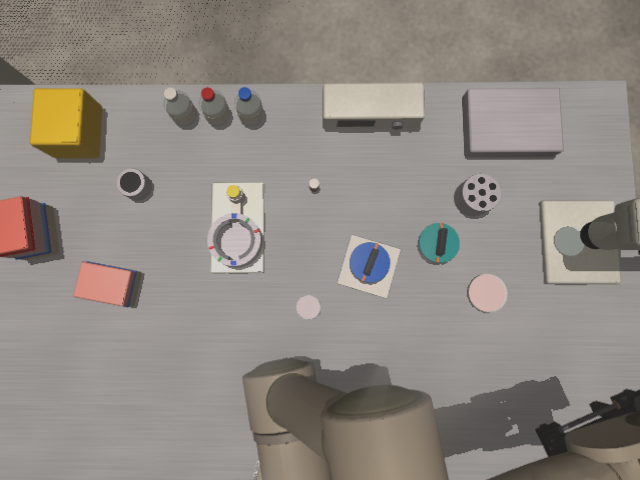

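View pics/scene0.png

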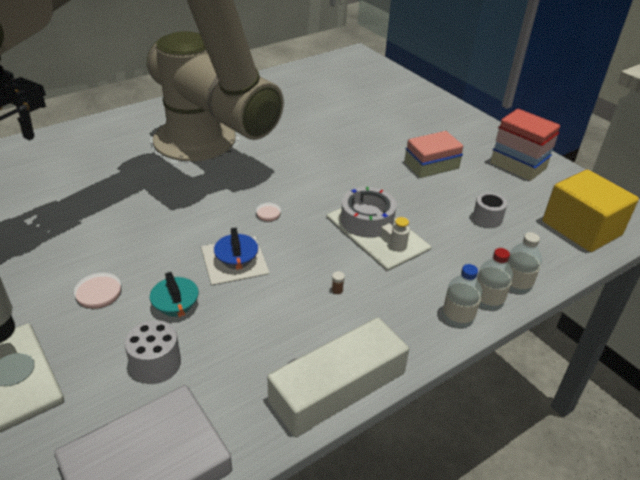

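View pics/wrist0.png

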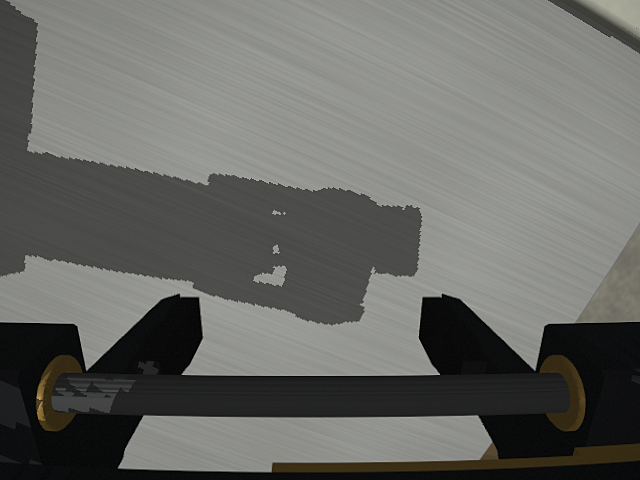

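```bash
python3 - <<'E'
import cv2
t=cv2.imread('pics/top0.png');s=cv2.imread('pics/scene0.png')
a=cv2.resize(t[165:295,190:290],None,fx=4.5,fy=4.5,interpolation=cv2.INTER_CUBIC)
b=cv2.resize(t[215:315,320:480],None,fx=4.5,fy=4.5,interpolation=cv2.INTER_CUBIC)
c=cv2.resize(s[170:280,320:440],None,fx=5,fy=5,interpolation=cv2.INTER_CUBIC)
d=cv2.resize(s[215:325,130:280],None,fx=5,fy=5,interpolation=cv2.INTER_CUBIC)
for n,i in zip('abcd',(a,b,c,d)): cv2.imwrite(f'pics/crop_{n}.png',i)
E
cat > h.py <<'E'
import numpy as np,cv2
from bench import env
def ray(n,uv,p=None):
    p=p or env.camera_params(n);V=p["view"];R=V[:3,:3];c=-R.T@V[:3,3]
    u=cv2.undistortPoints(np.array([[uv]],float),p["K"],p["D"])[0,0]
    d=R.T@np.array([u[0],u[1],1]);return c,d/np.linalg.norm(d)
def onz(n,uv,z,p=None):
    c,d=ray(n,uv,p);return c+d*(z-c[2])/d[2]
def tri(*rs):
    A=sum(np.eye(3)-np.outer(d,d) for c,d in rs);b=sum((np.eye(3)-np.outer(d,d))@c for c,d in rs)
    x=np.linalg.solve(A,b);return x,[np.linalg.norm(np.cross(x-c,d)) for c,d in rs]
def proj(n,X,p=None):
    p=p or env.camera_params(n);V=p["view"]
    return cv2.projectPoints(np.atleast_2d(np.array(X,float)),cv2.Rodrigues(V[:3,:3])[0],V[:3,3],p["K"],p["D"])[0][:,0]
E
```

```text
(no output)
```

View pics/crop_a.png

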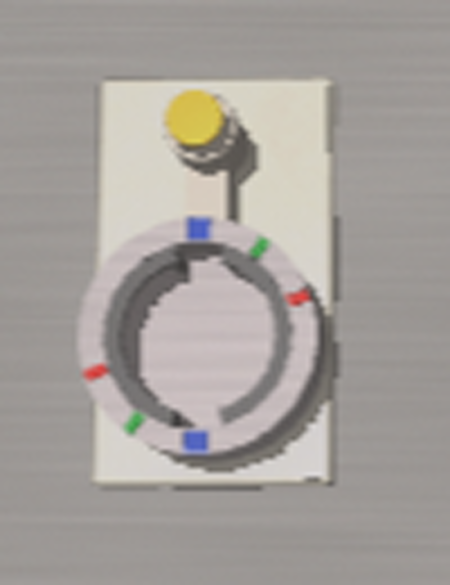

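View pics/crop_b.png

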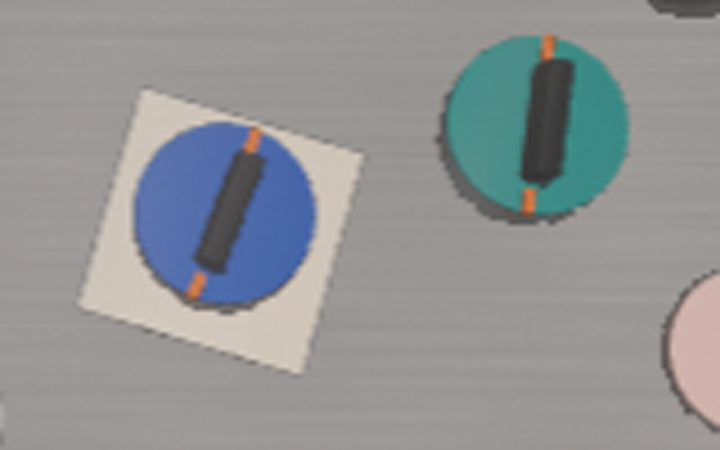

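View pics/crop_c.png

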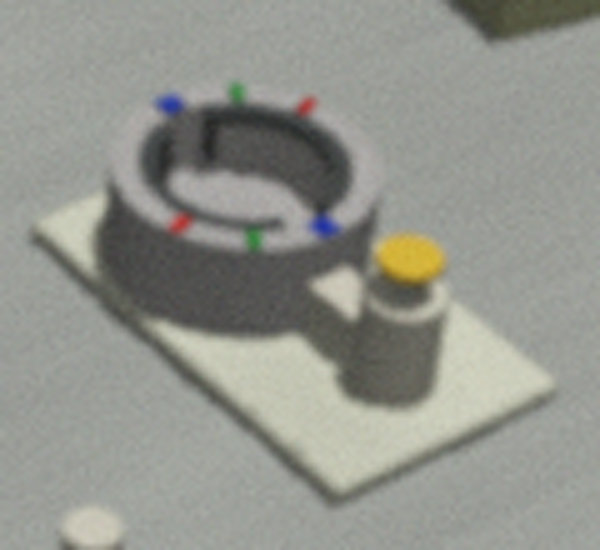

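View pics/crop_d.png

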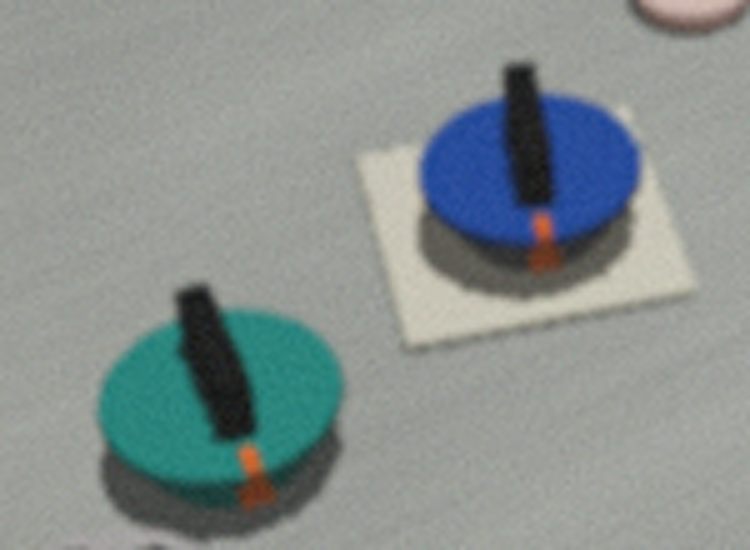

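Candidates for the lid are blue on the white mat (370,263) and the turquoise look-alike (439,243). I choose the blue one, and the crop confirms it has a blue flange and orange marks. The yellow plunger is at (233,191), not the yellow box at (62,119). The chamber pot is at (234,241), with blue bars at (233,215) and (233,262).

```bash
cat > m.py <<'E'
from h import *
t=cv2.imread('pics/top0.png');s=cv2.imread('pics/scene0.png')
def cents(im,box,lo,hi,mn=4):
    x0,y0,x1,y1=box;h=cv2.cvtColor(im[y0:y1,x0:x1],cv2.COLOR_BGR2HSV)
    m=cv2.inRange(h,np.array(lo),np.array(hi));n,l,st,c=cv2.connectedComponentsWithStats(m)
    return [(round(c[i][0]+x0,2),round(c[i][1]+y0,2),int(st[i][4])) for i in range(1,n) if st[i][4]>=mn]
C=dict(yellow=((20,120,80),(35,255,255)),blue=((105,110,60),(130,255,255)),green=((45,90,50),(75,255,255)),red=((170,110,60),(180,255,255)),orange=((3,130,80),(16,255,255)))
if __name__=="__main__":
  for nm,im,bs in(("top",t,[(190,165,290,295),(335,225,405,310)]),("scene",s,[(320,170,440,280),(200,220,275,285)])):
    for b in bs:
      for k,(lo,hi) in C.items(): print(nm,b,k,cents(im,b,lo,hi))
E
python3 m.py
```

```text
top (190, 165, 290, 295) yellow [(np.float64(233.0), np.float64(190.85), 118)]
top (190, 165, 290, 295) blue [(np.float64(233.5), np.float64(215.5), 16), (np.float64(233.11), np.float64(262.42), 19)]
top (190, 165, 290, 295) green [(np.float64(247.12), np.float64(219.75), 8), (np.float64(219.12), np.float64(258.75), 8)]
top (190, 165, 290, 295) red []
top (190, 165, 290, 295) orange []
top (335, 225, 405, 310) yellow []
top (335, 225, 405, 310) blue [(np.float64(360.45), np.float64(258.46), 495), (np.float64(378.97), np.float64(266.16), 467)]
top (335, 225, 405, 310) green []
top (335, 225, 405, 310) red []
top (335, 225, 405, 310) orange [(np.float64(375.75), np.float64(245.88), 8), (np.float64(363.11), np.float64(278.22), 9)]
scene (320, 170, 440, 280) yellow [(np.float64(401.48), np.float64(221.62), 102)]
scene (320, 170, 440, 280) blue [(np.float64(353.56), np.float64(190.67), 9), (np.float64(384.45), np.float64(214.82), 11)]
scene (320, 170, 440, 280) green [(np.float64(370.43), np.float64(217.29), 7)]
scene (320, 170, 440, 280) red []
scene (320, 170, 440, 280) orange []
scene (200, 220, 275, 285) yellow []
scene (200, 220, 275, 285) blue [(np.float64(235.5), np.float64(249.02), 868)]
scene (200, 220, 275, 285) green []
scene (200, 220, 275, 285) red []
scene (200, 220, 275, 285) orange [(np.float64(238.38), np.float64(264.47), 34)]
```

```bash
python3 - <<'E'
from h import *
np.set_printoptions(precision=1,suppress=True)
T=lambda a,b:tri(ray("top",a),ray("scene",b))
print("plunger",*T((233,190.8),(401.6,221)))
print("slot+x",*T((233.5,215.5),(384.45,214.8)))
print("slot-x",*T((233.1,262.4),(353.6,190.7)))
print("green+",*T((247.1,219.75),(370.4,217.3)))
for n,uvs in(("top",[(233.5,215.5),(233.1,262.4),(247.1,219.75),(219.1,258.75)]),("scene",[(384.45,214.8),(353.6,190.7),(370.4,217.3)])):
  for uv in uvs: print(n,onz(n,uv,64))
# lid: orange flange marks at z=42 top
a=onz("top",(375.75,245.9),42);b=onz("top",(363.1,278.2),42);print("lid",a,b,(a+b)/2,np.degrees(np.arctan2(*(a-b)[1::-1])))
print("plunger z85",onz("top",(233,190.8),85),onz("scene",(401.6,221),85))
E
```

```text
plunger [666.8 168.7  82.7] [np.float64(2.003123425600484), np.float64(2.003123425600372)]
slot+x [612.1 169.2  63.3] [np.float64(1.7364679217677332), np.float64(1.7364679217677021)]
slot-x [502.1 167.6  62.7] [np.float64(1.46637174240629), np.float64(1.4663717424061817)]
green+ [602.1 137.2  63.3] [np.float64(1.8448542755732429), np.float64(1.844854275573242)]
top [611.  167.6  64. ]
top [501.2 166.1  64. ]
top [601.  135.6  64. ]
top [509.6 198.8  64. ]
scene [613.4 170.3  64. ]
scene [504.  167.9  64. ]
scene [603.5 138.4  64. ]
lid [ 542.7 -165.5   42. ] [ 466.9 -135.    42. ] [ 504.8 -150.3   42. ] -21.976024872907214
plunger z85 [665.1 166.6  85. ] [669.5 168.6  85. ]
```

```bash
cat >> h.py <<'E'
from scipy.spatial.transform import Rotation as Ro
def tool():
    s=env.state();return s["tool_pos"],Ro.from_rotvec(s["ee_rot"]).as_matrix(),s
def yaw(R): return np.degrees(np.arctan2(R[1,0],R[0,0]))
def plan(target,yw,vmax=4.1,n=None):
    """simulate rows from present pose (tool down): print shift per row in tool axes"""
    p,R,s=tool();p=np.array(p);y=yaw(R);d=np.array(target,float)-p;dy=(yw-y+180)%360-180
    N=n or int(max(np.ceil(np.linalg.norm(d)/10/vmax),np.ceil(abs(dy)/7.1),1))
    rows=[]
    for i in range(N):
        a=np.radians(y+dy*i/N);st=d/N/10
        ex=np.array([np.cos(a),np.sin(a),0]);ey=np.array([np.sin(a),-np.cos(a),0])
        rows.append([[round(float(st@ex),2),round(float(st@ey),2),round(float(-st[2]),2)],round(float(-dy/N),2)])
    print("at",np.round(p,1),"yaw",round(y,2),"->",target,yw,"N",N);print(str(rows).replace(" ",""))
E
python3 - <<'E'
from h import *
np.set_printoptions(precision=3,suppress=True)
p,R,s=tool();V=env.camera_params("wrist")["view"];c=-V[:3,:3].T@V[:3,3]
print(R.T@(c-p), R.T@V[:3,:3].T, R)
plan([430,-135,240],68)
E
```

```text
[  -0.09   -75.655 -185.37 ] [[ 1.    -0.     0.   ]
 [ 0.     0.957  0.291]
 [-0.001 -0.291  0.957]] [[ 0.398 -0.918 -0.   ]
 [-0.918 -0.398  0.001]
 [-0.001 -0.    -1.   ]]
at [ 208.6 -481.5  199.6] yaw -66.58 -> [430, -135, 240] 68 N 19
[[[-1.21,-1.79,-0.21],-7.08],[[-0.98,-1.93,-0.21],-7.08],[[-0.73,-2.04,-0.21],-7.08],[[-0.48,-2.11,-0.21],-7.08],[[-0.21,-2.15,-0.21],-7.08],[[0.05,-2.16,-0.21],-7.08],[[0.32,-2.14,-0.21],-7.08],[[0.58,-2.08,-0.21],-7.08],[[0.83,-2.0,-0.21],-7.08],[[1.07,-1.88,-0.21],-7.08],[[1.3,-1.73,-0.21],-7.08],[[1.5,-1.56,-0.21],-7.08],[[1.68,-1.36,-0.21],-7.08],[[1.84,-1.14,-0.21],-7.08],[[1.96,-0.91,-0.21],-7.08],[[2.06,-0.66,-0.21],-7.08],[[2.13,-0.4,-0.21],-7.08],[[2.16,-0.14,-0.21],-7.08],[[2.16,0.13,-0.21],-7.08]]
```

Emit:
arm_command --commands '[[[-1.2, -1.8, 0], -7.1], [[-1.0, -1.9, 0], -7.1], [[-0.7, -2.0, 0], -7.1], [[-0.5, -2.1, 0], -7.1], [[-0.2, -2.15, 0], -7.1], [[0.05, -2.15, 0], -7.1], [[0.3, -2.15, 0], -7.1], [[0.6, -2.1, 0], -7.1], [[0.8, -2.0, 0], -7.1], [[1.1, -1.9, 0], -7.1], [[1.3, -1.7, 0], -7.1], [[1.5, -1.6, 0], -7.1], [[1.7, -1.4, 0], -7.1], [[1.8, -1.1, 0], -7.1], [[2.0, -0.9, 0], -7.1], [[2.1, -0.7, 0], -7.1], [[2.1, -0.4, 0], -7.1], [[2.2, -0.1, 0], -7.1], [[2.2, 0.1, 0], -7.1], [[0, 0, 0], 0]]'

```text
time: 1.82
tool_pos: [430.8, -111.8, 196.9]
ee_rot: [-2.566, -1.798, -0.002]
ft_force: [-1.0, -0.1, 0.1]
width: 88.1
```

```bash
python3 - <<'E'
from h import *
p,R,s=tool();print(p,yaw(R),s["time"])
q=env.camera_params("wrist");cv2.imwrite("pics/w1.png",env.get_image("wrist"));np.save("w1.npy",q,allow_pickle=True)
E
```

```text
[ 430.78151259 -111.81884321  196.85270713] 70.04591428288896 1.8167
```

View pics/w1.png

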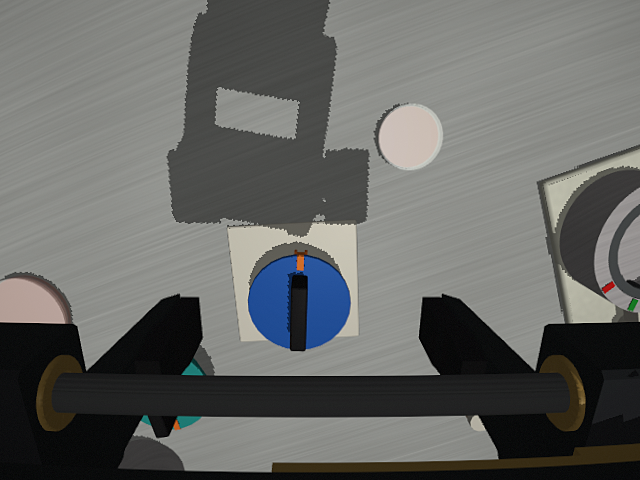

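```bash
cat > fit.py <<'E'
from h import *
def flange(im,box,lo=(105,110,50),hi=(130,255,255)):
    x0,y0,x1,y1=box;h=cv2.cvtColor(im[y0:y1,x0:x1],cv2.COLOR_BGR2HSV)
    m=cv2.inRange(h,np.array(lo),np.array(hi))
    m=cv2.morphologyEx(m,cv2.MORPH_OPEN,np.ones((3,3),np.uint8))
    pts=cv2.findNonZero(m);hull=cv2.convexHull(pts)
    # dense mask of hull, ellipse fit
    e=cv2.fitEllipse(hull);return (e[0][0]+x0,e[0][1]+y0),e[1],e[2]
E
python3 - <<'E'
from fit import *
import m
np.set_printoptions(precision=1,suppress=True)
im=cv2.imread('pics/w1.png');q=np.load('w1.npy',allow_pickle=True).item()
e=flange(im,(230,240,370,360));print(e)
et=flange(cv2.imread('pics/top0.png'),(335,225,405,310));print(et)
es=flange(cv2.imread('pics/scene0.png'),(200,220,275,285));print(es)
print("w",onz("wrist",e[0],42,q),"t",onz("top",et[0],42),"s",onz("scene",es[0],42))
print(tri(ray("wrist",e[0],q),ray("top",et[0])),tri(ray("wrist",e[0],q),ray("scene",es[0])))
o=m.cents(im,(280,245,320,285),*m.C["orange"]);print(o)
print(m.cents(im,(280,245,320,360),(0,0,0),(180,255,60)))
A=im[270:355,270:330];print()
E
```

```text
((298.7785415649414, 301.6426200866699), (94.54010009765625, 101.89790344238281), 92.02489471435547)
((369.55981063842773, 262.1422576904297), (38.54541015625, 39.38511276245117), 146.00253295898438)
((235.5384063720703, 248.78153228759766), (29.962814331054688, 43.445899963378906), 86.07379913330078)
w [ 505.2 -148.8   42. ] t [ 504.4 -150.5   42. ] s [ 512.3 -151.    42. ]
(array([ 504.5, -149.4,   43.5]), [np.float64(0.902385176150933), np.float64(0.9023851761509633)]) (array([ 507.3, -149.1,   37.4]), [np.float64(0.5493125406351582), np.float64(0.5493125406351728)])
[(np.float64(300.05), np.float64(259.56), 138)]
[(np.float64(298.11), np.float64(312.4), 1240)]
```

```bash
python3 - <<'E'
from h import *
plan([560,168,200],90.8)
E
```

```text
at [ 430.2 -113.   196.8] yaw 69.72 -> [560, 168, 200] 90.8 N 8
[[[3.86,0.3,-0.04],-2.63],[[3.84,0.48,-0.04],-2.63],[[3.81,0.66,-0.04],-2.63],[[3.78,0.83,-0.04],-2.63],[[3.74,1.01,-0.04],-2.63],[[3.69,1.18,-0.04],-2.63],[[3.63,1.34,-0.04],-2.63],[[3.56,1.51,-0.04],-2.63]]
```

Emit:
arm_command --commands '[[[3.85, 0.3, -0.05], -2.6], [[3.85, 0.5, -0.05], -2.6], [[3.8, 0.65, -0.05], -2.6], [[3.8, 0.85, -0.05], -2.6], [[3.75, 1.0, -0.05], -2.6], [[3.7, 1.2, -0.05], -2.6], [[3.65, 1.35, -0.05], -2.6], [[3.5, 1.5, -0.05], -2.6], [[0, 0, 0], 0], [[0, 0, 0], 0], [[0, 0, 0], 0]]' --fingers 0

```text
time: 2.78
tool_pos: [568.5, 166.7, 198.9]
ee_rot: [-2.236, -2.195, 0.006]
ft_force: [-1.4, -0.3, 0.7]
width: 17.2
```

```bash
python3 - <<'E'
from h import *
p,R,s=tool();print(p,yaw(R),s["time"],s["width"])
q=env.camera_params("wrist");cv2.imwrite("pics/w2.png",env.get_image("wrist"));np.save("w2.npy",q,allow_pickle=True)
E
```

```text
[568.52304882 166.7135519  198.94086068] 88.96108713285011 2.7833 17.173970670697766
```

View pics/w2.png

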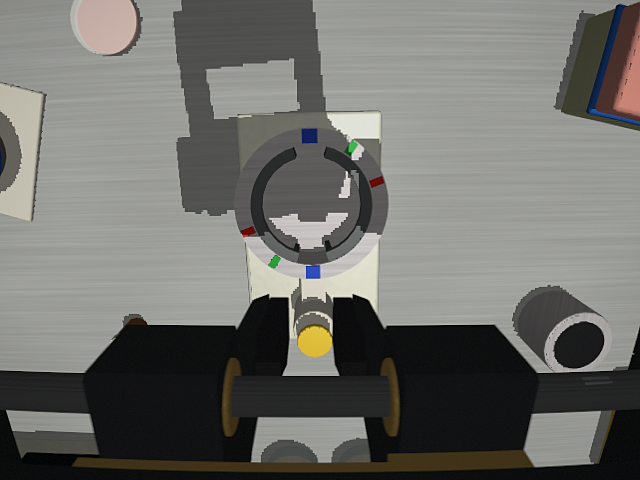

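```bash
python3 - <<'E'
from h import *
import m
np.set_printoptions(precision=1,suppress=True)
im=cv2.imread('pics/w2.png');q=np.load('w2.npy',allow_pickle=True).item()
b=(220,120,400,285);P={}
for k,c in m.C.items():
    P[k]=m.cents(im,b,*c);print(k,P[k])
P["red"]=m.cents(im,b,(165,100,60),(180,255,255));print(P["red"])
y=m.cents(im,(290,315,340,365),*m.C["yellow"]);print(y)
big=sorted(P["blue"],key=lambda a:-a[2])[:2]
for a in big: print("blue",onz("wrist",a[:2],64,q))
for a in P["green"]: print("green",onz("wrist",a[:2],64,q))
for a in P["red"]: print("red",onz("wrist",a[:2],64,q))
print("pl",onz("wrist",y[0][:2],85,q))
print("z pl",tri(ray("wrist",y[0][:2],q),ray("top",(233,190.8)),ray("scene",(401.6,221))))
s=sorted(big,key=lambda a:a[1])
print("z slots",tri(ray("wrist",s[1][:2],q),ray("top",(233.5,215.5)),ray("scene",(384.45,214.8))),tri(ray("wrist",s[0][:2],q),ray("top",(233.1,262.4)),ray("scene",(353.6,190.7))))
E
```

```text
yellow []
blue [(np.float64(309.04), np.float64(135.53), 211), (np.float64(312.38), np.float64(271.65), 172)]
green [(np.float64(350.54), np.float64(147.67), 107), (np.float64(274.2), np.float64(261.48), 90)]
red []
orange []
[]
[(np.float64(314.37), np.float64(340.11), 906)]
blue [502.9 167.5  64. ]
blue [614.1 168.2  64. ]
green [512.6 199.5  64. ]
green [604.5 136.4  64. ]
pl [667.1 168.8  85. ]
z pl (array([667.3, 168.5,  83.3]), [np.float64(0.7301460804499663), np.float64(2.356961810285264), np.float64(1.7073916613738254)])
z slots (array([612.9, 168.5,  64.5]), [np.float64(1.009980681205339), np.float64(2.1782381381229916), np.float64(1.6181103948207956)]) (array([502.5, 167.5,  63. ]), [np.float64(0.4527813934755485), np.float64(1.6360050263287145), np.float64(1.3338477060895801)])
```

```bash
python3 - <<'E'
from h import *
plan([668,168.8,110],90.5,vmax=3.5)
E
```

```text
at [568.4 166.2 199. ] yaw 88.93 -> [668, 168.8, 110] 90.5 N 4
[[[0.11,2.49,2.23],-0.39],[[0.09,2.49,2.23],-0.39],[[0.08,2.49,2.23],-0.39],[[0.06,2.49,2.23],-0.39]]
```

Emit:
arm_command --commands '[[[0.1, 2.5, 1.8], -0.4], [[0.1, 2.5, 1.8], -0.4], [[0.1, 2.5, 1.8], -0.4], [[0.1, 2.5, 1.8], -0.4], [[0, 0, 0], 0], [[0, 0, 0], 0]]'

```text
time: 3.33
tool_pos: [671.5, 158.2, 126.1]
ee_rot: [-2.226, -2.209, 0.005]
ft_force: [-0.0, -0.3, 0.8]
width: 0.4
```

```bash
python3 - <<'E'
from h import *
plan([668,168.8,92],90.5)
print(tool()[2]["ft_force"],tool()[2]["width"])
cv2.imwrite("pics/s3.png",cv2.resize(env.get_image("scene")[120:280,320:520],None,fx=4,fy=4))
E
```

```text
at [671.5 158.2 126.1] yaw 89.56 -> [668, 168.8, 92] 90.5 N 1
[[[1.06,-0.36,3.41],-0.94]]
[-0.04044773 -0.26020634  0.75695203] 0.4495085524481847
```

View pics/s3.png

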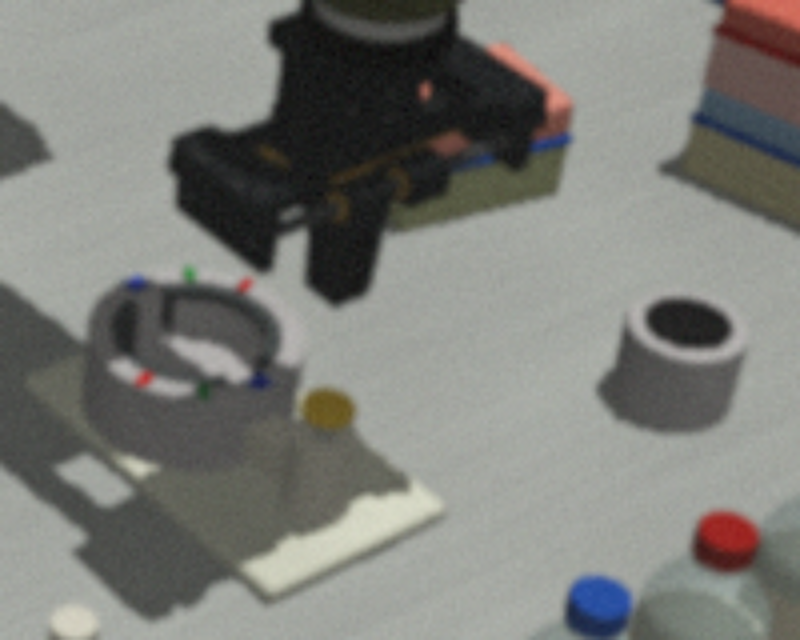

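Emit:
arm_command --commands '[[[0.5, -0.2, 1.0], -0.5], [[0.5, -0.2, 1.0], -0.4], [[0, 0, 1.0], 0], [[0, 0, 0], 0], [[0, 0, 0], 0]]'

```text
time: 3.8
tool_pos: [664.9, 167.9, 97.8]
ee_rot: [-2.211, -2.227, 0.0]
ft_force: [0.5, -0.2, 0.6]
width: 0.5
```

```bash
python3 - <<'E'
from h import *
plan([668,168.8,88],90.5)
print(tool()[2]["ft_force"],tool()[2]["width"])
E
```

```text
at [664.9 167.9  97.8] yaw 90.42 -> [668, 168.8, 88] 90.5 N 1
[[[0.09,0.31,0.98],-0.08]]
[ 0.50725852 -0.22835077  0.56355962] 0.46958965327388585
```

Emit:
arm_command --commands '[[[0.1, 0.3, 0.5], 0], [[0, 0, 0.5], 0], [[0, 0, 0.4], 0], [[0, 0, 0.4], 0], [[0, 0, 0.4], 0], [[0, 0, 0.4], 0]]'

```text
time: 4.3
tool_pos: [668.7, 169.5, 71.3]
ee_rot: [-2.212, -2.229, -0.004]
ft_force: [0.6, 0.3, 0.1]
width: 0.5
```

```bash
python3 - <<'E'
from h import *
plan([668,168.8,70],90.5)
print(tool()[2]["ft_force"],tool()[2]["width"])
E
```

```text
at [668.7 169.5  71.3] yaw 90.44 -> [668, 168.8, 70] 90.5 N 1
[[[-0.07,-0.07,0.13],-0.06]]
[0.60203179 0.29946826 0.05245414] 0.494242349339156
```

```bash
python3 - <<'E'
from h import *
print(tool()[2])
cv2.imwrite("pics/s4.png",cv2.resize(env.get_image("scene")[140:280,320:460],None,fx=4,fy=4))
cv2.imwrite("pics/w4.png",env.get_image("wrist"))
print(tool()[2]["ft_force"])
E
```

```text
{'time': 4.3, 'joint_positions': array([ 0.07785885,  0.78670844,  1.08030876,  0.00238441,  1.27338571,
       -1.50138377]), 'joint_velocities': array([-0.00196184,  0.05193333,  0.05041911, -0.00200746, -0.10264016,
       -0.00072741]), 'tau': array([ 3.24075390e-02, -5.94595420e+01, -2.48436964e+01, -2.85308590e-03,
        2.10327194e-01,  4.67808695e-04]), 'tool_pos': array([668.74340252, 169.4817504 ,  71.33445604]), 'ee_rot': array([-2.21214762, -2.22935609, -0.0037534 ]), 'ft_force': array([0.60203179, 0.29946826, 0.05245414]), 'wrist_torque': array([ 0.12101484, -0.16440432,  0.01508566]), 'width': 0.494242349339156}
[-0.85630482 -0.72605765  0.75602605]
```

View pics/s4.png

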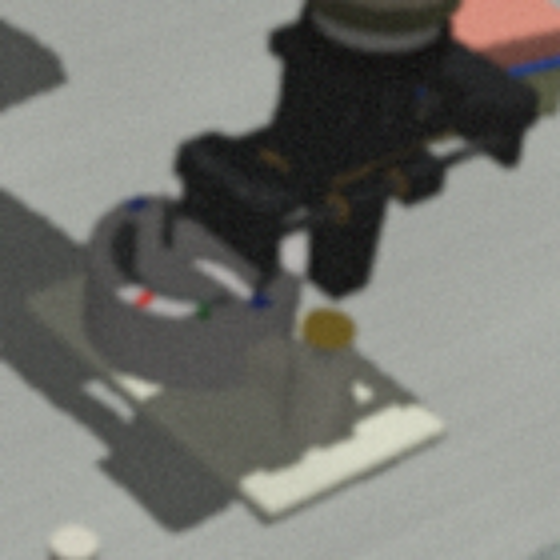

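View pics/w4.png

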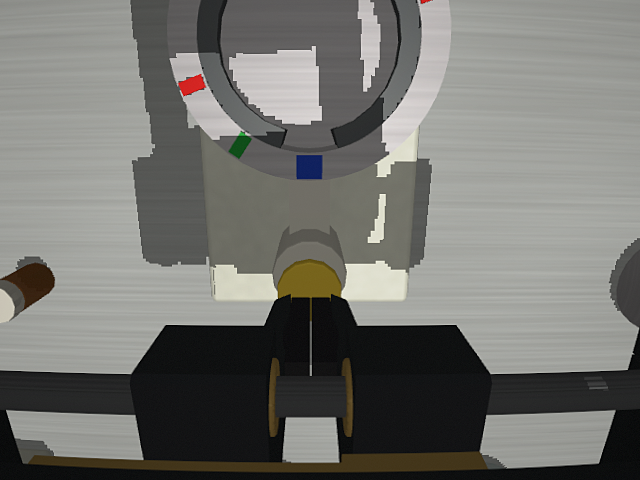

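```bash
python3 - <<'E'
from h import *
p,R,s=tool();print(p)
X=[p+R@np.array([0,0,-d]) for d in (0,20,36,50)]
for n in("scene","wrist","top"): print(n,proj(n,X))
cv2.imwrite("pics/t4.png",cv2.resize(env.get_image("top")[140:280,180:320],None,fx=4,fy=4))
E
```

```text
[668.31521671 169.40212647  70.76210414]
scene [[400.73570517 225.73880559]
 [401.81395248 218.48513658]
 [402.69252967 212.58047925]
 [403.47325639 207.33778386]]
wrist [[309.89829398 279.843222  ]
 [309.83257935 296.68607736]
 [309.76920894 312.94575839]
 [309.70348996 329.82659036]]
top [[232.80918938 190.82762248]
 [231.42613663 188.86415558]
 [230.28269482 187.24088394]
 [229.25393309 185.78043859]]
```

View pics/t4.png

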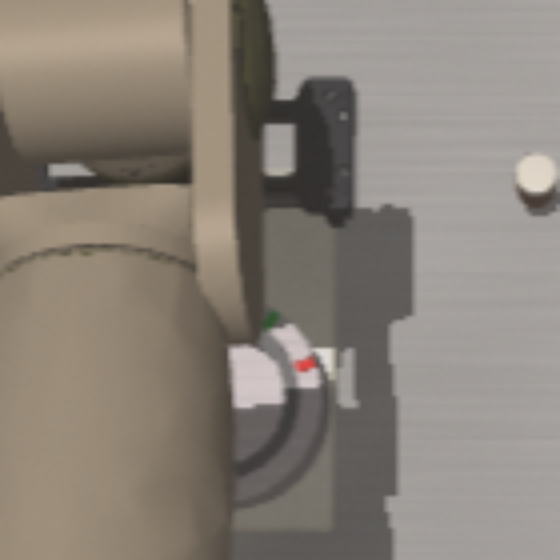

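No force at TCP z=71, and the head is still up. Both views show the fingertips about 35 mm above the reported TCP, so I will feel my way down.

Emit:
arm_command --commands '[[[0, 0, 0.4], 0], [[0, 0, 0.4], 0], [[0, 0, 0.4], 0], [[0, 0, 0.4], 0]]'

```text
time: 4.78
tool_pos: [669.4, 169.5, 55.6]
ee_rot: [2.213, 2.23, 0.006]
ft_force: [0.1, 0.3, 0.1]
width: 0.4
```

```bash
python3 - <<'E'
from h import *
print(tool()[2]["ft_force"],tool()[2]["wrist_torque"],tool()[2]["tool_pos"])
cv2.imwrite("pics/s5.png",cv2.resize(env.get_image("scene")[140:280,320:460],None,fx=4,fy=4))
cv2.imwrite("pics/w5.png",env.get_image("wrist"))
E
```

```text
[0.06730058 0.34154929 0.12353659] [ 0.08947157 -0.09664457 -0.01185507] [669.41022833 169.49688022  55.60727502]
```

View pics/s5.png

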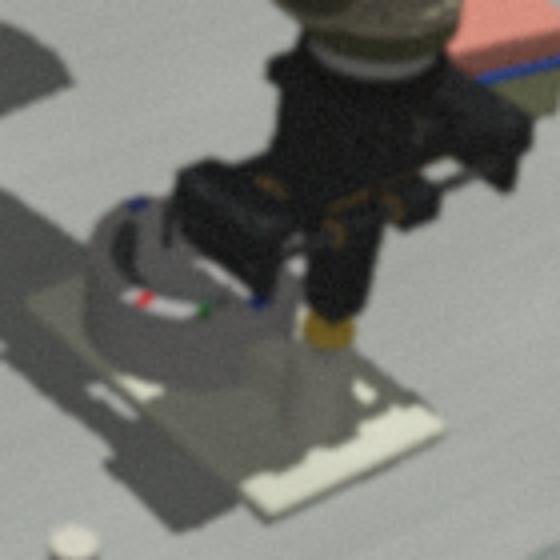

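View pics/w5.png

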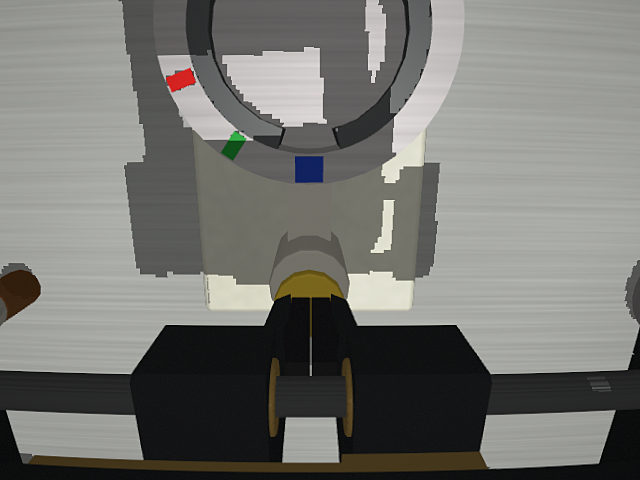

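Emit:
arm_command --commands '[[[0, 0, 0.3], 0], [[0, 0, 0.3], 0], [[0, 0, 0.3], 0]]'

```text
time: 5.13
tool_pos: [669.4, 169.5, 46.1]
ee_rot: [2.213, 2.23, 0.006]
ft_force: [-0.6, 0.6, 2.0]
width: 0.6
```

Emit:
arm_command --commands '[[[0, 0, 0.3], 0], [[0, 0, 0.3], 0]]'

```text
time: 5.3
tool_pos: [669.5, 169.5, 40.2]
ee_rot: [2.212, 2.23, 0.006]
ft_force: [-3.0, -1.4, 4.2]
width: 0.4
```

Emit:
arm_command --commands '[[[0, 0, 0.3], 0], [[0, 0, 0.3], 0]]'

```text
time: 5.47
tool_pos: [669.5, 169.5, 34.7]
ee_rot: [2.212, 2.23, 0.007]
ft_force: [-4.2, -0.1, 6.3]
width: 0.1
```

Emit:
arm_command --commands '[[[0, 0, 0.3], 0], [[0, 0, 0.3], 0]]'

```text
time: 5.63
tool_pos: [669.8, 169.5, 32.4]
ee_rot: [2.211, 2.229, 0.007]
ft_force: [-17.4, -3.6, 35.9]
width: 0.3
```

```bash
python3 - <<'E'
from h import *
print(tool()[2]["ft_force"],tool()[2]["wrist_torque"],tool()[2]["tool_pos"])
cv2.imwrite("pics/s6.png",cv2.resize(env.get_image("scene")[140:280,320:460],None,fx=4,fy=4))
E
```

```text
[-17.3762469   -3.56517333  35.85314909] [-0.48929706  2.76288227 -0.03071315] [669.76825316 169.53024575  32.39696938]
```

View pics/s6.png

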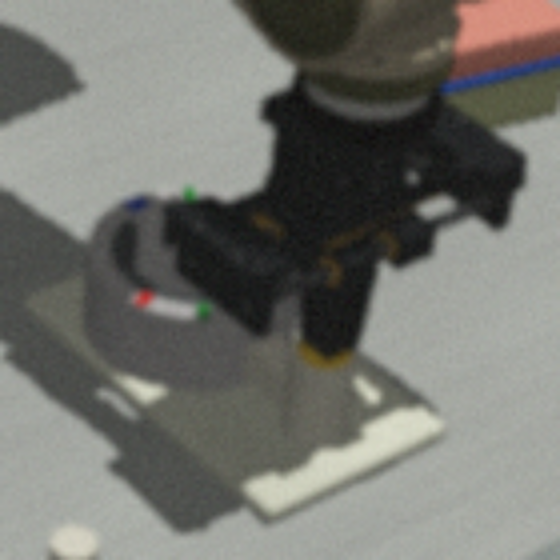

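Emit:
arm_command --commands '[[[0, 0, 0.1], 0], [[0, 0, 0.05], 0]]'

```text
time: 5.85
tool_pos: [669.6, 169.5, 34.0]
ee_rot: [2.21, 2.229, 0.008]
ft_force: [-3.9, -1.8, 6.7]
width: 0.5
```

Emit:
arm_command --commands '[[[0, 0, -0.8], 0], [[0, 0, -1.5], 0], [[0, 0, -2.5], 0], [[0, 0, -3], 0], [[0, 0, -3.5], 0], [[0, 0, -3], 0], [[0, 0, 0], 0]]' --fingers 8.8

```text
time: 6.43
tool_pos: [668.3, 169.4, 182.5]
ee_rot: [2.21, 2.23, 0.007]
ft_force: [0.6, 0.4, 0.9]
width: 45.2
```

```bash
python3 - <<'E'
from h import *
print(tool()[2]["ft_force"],tool()[2]["tool_pos"],tool()[2]["width"])
cv2.imwrite("pics/s7.png",cv2.resize(env.get_image("scene")[140:280,320:460],None,fx=4,fy=4))
plan([450,-118,170],68)
E
```

```text
[0.5817984  0.42846557 0.88476404] [668.33678289 169.44650175 182.46082823] 45.17226446543249
at [667.7 169.4 179.6] yaw 90.49 -> [450, -118, 170] 68 N 9
[[[-3.17,-2.45,0.11],2.5],[[-3.28,-2.31,0.11],2.5],[[-3.37,-2.16,0.11],2.5],[[-3.46,-2.01,0.11],2.5],[[-3.55,-1.86,0.11],2.5],[[-3.63,-1.7,0.11],2.5],[[-3.7,-1.54,0.11],2.5],[[-3.76,-1.38,0.11],2.5],[[-3.82,-1.21,0.11],2.5]]
```

View pics/s7.png

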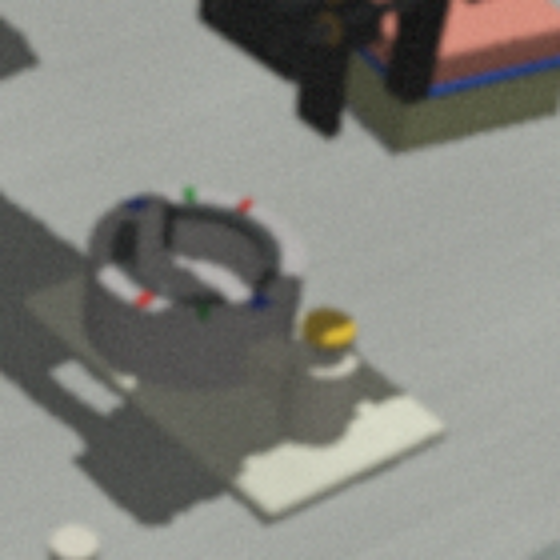

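Emit:
arm_command --commands '[[[-3.2, -2.4, 0.1], 2.5], [[-3.3, -2.3, 0.1], 2.5], [[-3.4, -2.1, 0.1], 2.5], [[-3.5, -2.0, 0.1], 2.5], [[-3.6, -1.8, 0.1], 2.5], [[-3.6, -1.7, 0.1], 2.5], [[-3.7, -1.5, 0.1], 2.5], [[-3.8, -1.4, 0.1], 2.5], [[-3.8, -1.2, 0.1], 2.5], [[0, 0, 0], 0], [[0, 0, 0], 0], [[0, 0, 0], 0]]'

```text
time: 7.48
tool_pos: [435.3, -125.2, 153.3]
ee_rot: [-2.607, -1.723, 0.017]
ft_force: [0.5, 0.0, 0.7]
width: 88.0
```

```bash
python3 - <<'E'
from h import *
p,R,s=tool();print(p,yaw(R),s["time"],s["width"])
q=env.camera_params("wrist");cv2.imwrite("pics/w8.png",env.get_image("wrist"));np.save("w8.npy",q,allow_pickle=True)
E
```

```text
[ 435.34012181 -125.17828125  153.28080631] 66.93552457541597 7.4833 88.02651614712246
```

View pics/w8.png

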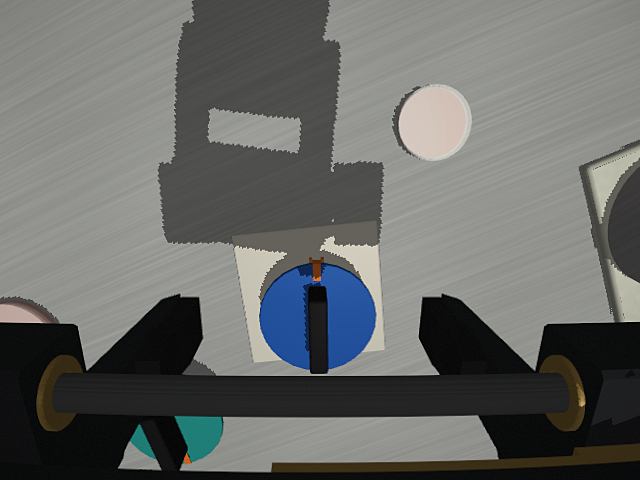

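```bash
python3 - <<'E'
from fit import *
np.set_printoptions(precision=1,suppress=True)
im=cv2.imread('pics/w8.png');q=np.load('w8.npy',allow_pickle=True).item();b=(250,255,390,385)
e=flange(im,b,lo=(105,110,30));print(e[0],onz("wrist",e[0],42,q))
e1=((298.8,301.6),);q1=np.load('w1.npy',allow_pickle=True).item()
print(tri(ray("wrist",e[0],q),ray("wrist",e1[0],q1),ray("top",(369.56,262.14))))
g=im[285:375,295:340].max(2)
rows=[]
for v in range(292,368,4):
    r=im[v,295:340].astype(int);bl=np.where(r.max(1)<60)[0]; 
    rows.append((v,bl.min()+295,bl.max()+295)) if len(bl) else None
print(rows)
cv2.imwrite("pics/w8c.png",cv2.resize(im[250:380,250:390],None,fx=4,fy=4,interpolation=cv2.INTER_NEAREST))
h=cv2.cvtColor(im,cv2.COLOR_BGR2HSV);
mk=cv2.inRange(h,(3,130,60),(16,255,255))[250:290,300:335];ys,xs=np.where(mk);print(np.c_[xs+300,ys+250].mean(0),ys.min()+250,ys.max()+250)
for v in range(255,287,3): 
    xx=np.where(mk[v-250])[0]; print(v,xx.min()+300 if len(xx) else None, xx.max()+300 if len(xx) else None)
E
```

```text
(317.13390350341797, 316.04114151000977) [ 505.  -148.5   42. ]
(array([ 504.5, -149.1,   43.2]), [np.float64(0.7578086770992059), np.float64(0.5426620164074758), np.float64(1.292990054189766)])
[(292, np.int64(308), np.int64(325)), (296, np.int64(308), np.int64(325)), (300, np.int64(308), np.int64(326)), (304, np.int64(308), np.int64(326)), (308, np.int64(308), np.int64(326)), (312, np.int64(308), np.int64(326)), (316, np.int64(308), np.int64(326)), (320, np.int64(308), np.int64(326)), (324, np.int64(308), np.int64(326)), (328, np.int64(308), np.int64(326)), (332, np.int64(309), np.int64(326)), (336, np.int64(309), np.int64(327)), (340, np.int64(309), np.int64(327)), (344, np.int64(309), np.int64(327)), (348, np.int64(309), np.int64(327)), (352, np.int64(310), np.int64(327)), (356, np.int64(310), np.int64(327)), (360, np.int64(310), np.int64(327)), (364, np.int64(310), np.int64(327))]
[316.3 268.1] 257 280
255 None None
258 309 323
261 309 323
264 313 320
267 313 320
270 313 320
273 313 320
276 313 319
279 313 320
282 None None
285 None None
```

View pics/w8c.png

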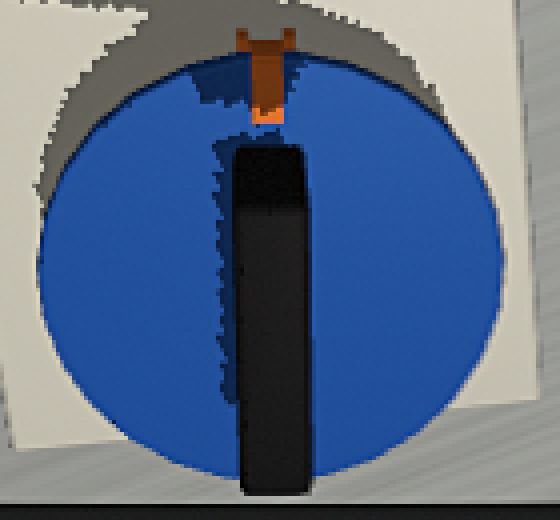

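```bash
python3 - <<'E'
from fit import *
np.set_printoptions(precision=1,suppress=True)
q=np.load('w8.npy',allow_pickle=True).item()
a=onz("wrist",(317.7,302),74,q);b=onz("wrist",(319.0,373),74,q);print(a,b,(a+b)/2,np.linalg.norm(a-b),np.degrees(np.arctan2(*(b-a)[1::-1])))
m=onz("wrist",(316.5,272),42,q);c=np.array([505,-148.7,42]);print(np.degrees(np.arctan2(*(c-m)[1::-1])))
plan([505,-148.8,100],68.0)
E
```

```text
[ 480.6 -138.3   74. ] [ 534.8 -160.    74. ] [ 507.7 -149.2   74. ] 58.33457985172881 -21.78991259585025
-22.333097441542325
at [ 435.6 -124.8  153.3] yaw 66.99 -> [505, -148.8, 100] 68.0 N 3
[[[0.17,2.44,1.78],-0.34],[[0.15,2.44,1.78],-0.34],[[0.14,2.44,1.78],-0.34]]
```

Emit:
arm_command --commands '[[[0.15, 2.4, 1.5], -0.3], [[0.15, 2.4, 1.5], -0.3], [[0.15, 2.4, 1.5], -0.3], [[0, 0, 1.5], 0], [[0, 0, 1.0], 0], [[0, 0, 0], 0]]'

```text
time: 8.03
tool_pos: [509.7, -141.5, 77.1]
ee_rot: [-2.58, -1.763, 0.015]
ft_force: [0.1, 0.5, -0.6]
width: 88.0
```

```bash
python3 - <<'E'
from h import *
plan([505.5,-149,50],68.0)
cv2.imwrite("pics/w9.png",env.get_image("wrist"))
E
```

```text
at [ 509.7 -141.5   77.1] yaw 68.69 -> [505.5, -149, 50] 68.0 N 1
[[[-0.85,-0.12,2.71],0.69]]
```

View pics/w9.png

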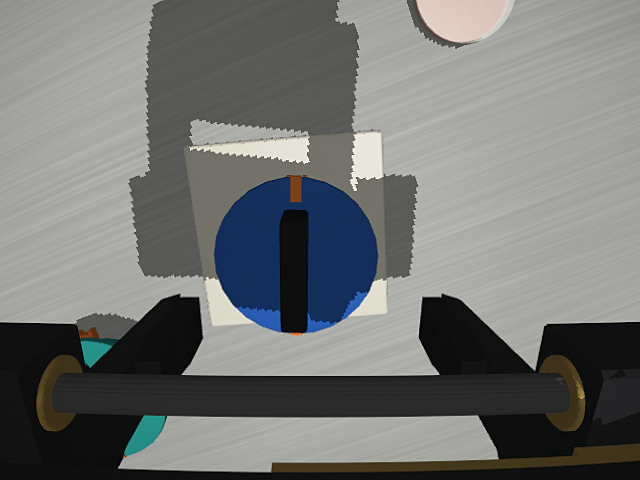

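Emit:
arm_command --commands '[[[-0.4, -0.1, 1.2], 0.4], [[-0.4, 0, 1.2], 0.3], [[0, 0, 0.5], 0], [[0, 0, 0], 0]]'

```text
time: 8.42
tool_pos: [506.8, -146.9, 51.6]
ee_rot: [-2.592, -1.755, 0.011]
ft_force: [-0.5, 0.4, -0.2]
width: 88.2
```

```bash
python3 - <<'E'
from h import *
plan([505.5,-149,16],68.0)
cv2.imwrite("pics/w10.png",env.get_image("wrist"))
E
```

```text
at [ 506.8 -146.9   51.6] yaw 68.18 -> [505.5, -149, 16] 68.0 N 1
[[[-0.24,-0.05,3.56],0.18]]
```

View pics/w10.png

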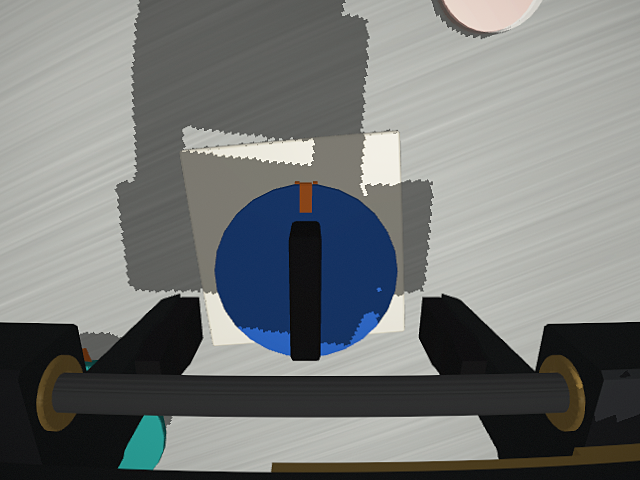

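Emit:
arm_command --commands '[[[-0.2, -0.05, 1.2], 0.2], [[0, 0, 1.2], 0], [[0, 0, 0.7], 0], [[0, 0, 0], 0]]'

```text
time: 8.8
tool_pos: [507.9, -148.7, 24.5]
ee_rot: [-2.6, -1.756, 0.005]
ft_force: [-0.8, -0.9, -0.7]
width: 87.7
```

```bash
python3 - <<'E'
from h import *
plan([505.5,-149,13],68.0)
print(tool()[2]["ft_force"])
cv2.imwrite("pics/w11.png",env.get_image("wrist"))
cv2.imwrite("pics/s11.png",cv2.resize(env.get_image("scene")[180:300,160:300],None,fx=4,fy=4))
E
```

```text
at [ 507.9 -148.7   24.5] yaw 68.07 -> [505.5, -149, 13] 68.0 N 1
[[[-0.12,-0.21,1.15],0.07]]
[-0.75861273 -0.86947145 -0.73741447]
```

View pics/w11.png

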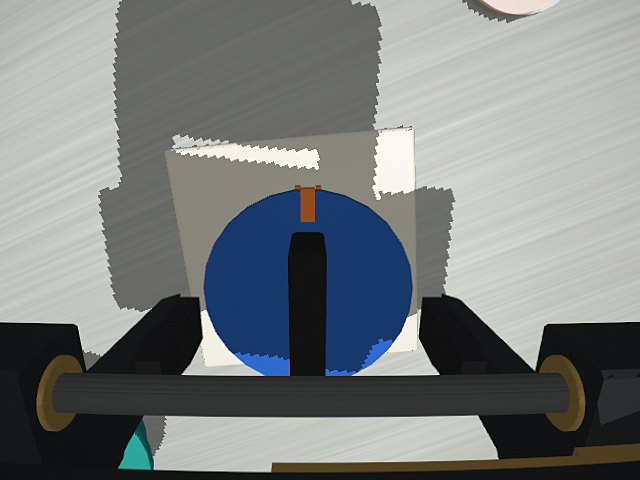

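View pics/s11.png

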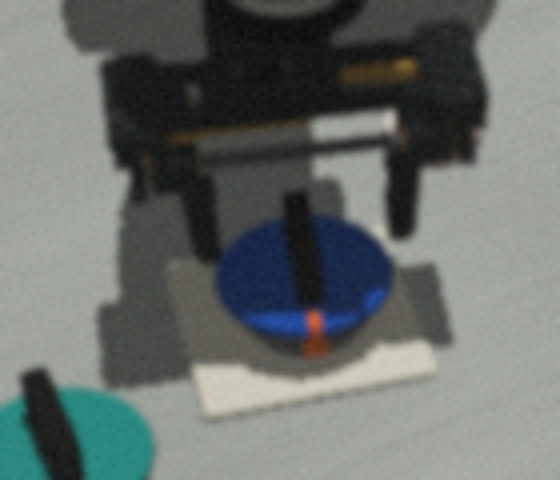

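Emit:
arm_command --commands '[[[-0.1, -0.2, 0.7], 0], [[0, 0, 0.4], 0], [[0, 0, 0], 0]]'

```text
time: 9.15
tool_pos: [506.9, -149.5, 15.4]
ee_rot: [-2.603, -1.759, 0.002]
ft_force: [-0.1, -0.4, 0.3]
width: 87.8
```

Emit:
arm_command --commands '[[[0, 0, 0], 0], [[0, 0, 0], 0], [[0, 0, 0], 0], [[0, 0, 0], 0], [[0, 0, 0], 0], [[0, 0, 0], 0], [[0, 0, 0], 0], [[0, 0, 0], 0]]' --fingers 0

```text
time: 9.82
tool_pos: [507.2, -149.7, 16.0]
ee_rot: [2.602, 1.758, -0.001]
ft_force: [0.5, 0.1, 0.3]
width: 36.6
```

```bash
python3 - <<'E'
from h import *
plan([505.5,-149,13],68.0)
print(tool()[2]["ft_force"],tool()[2]["width"],tool()[2]["wrist_torque"])
cv2.imwrite("pics/w12.png",env.get_image("wrist"))
cv2.imwrite("pics/s12.png",cv2.resize(env.get_image("scene")[180:300,160:300],None,fx=4,fy=4))
E
```

```text
at [ 507.2 -149.7   16. ] yaw 68.09 -> [505.5, -149, 13] 68.0 N 1
[[[0.0,-0.19,0.3],0.09]]
[0.4503874  0.08390008 0.29308258] 36.63850620654581 [ 0.05501705 -0.13494169  0.00937352]
```

View pics/w12.png

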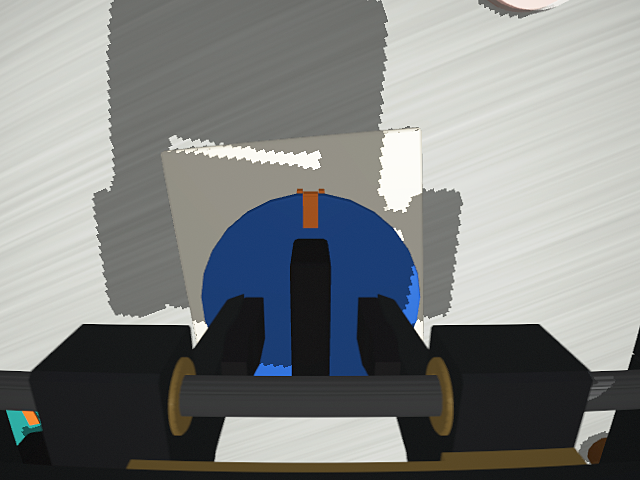

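View pics/s12.png

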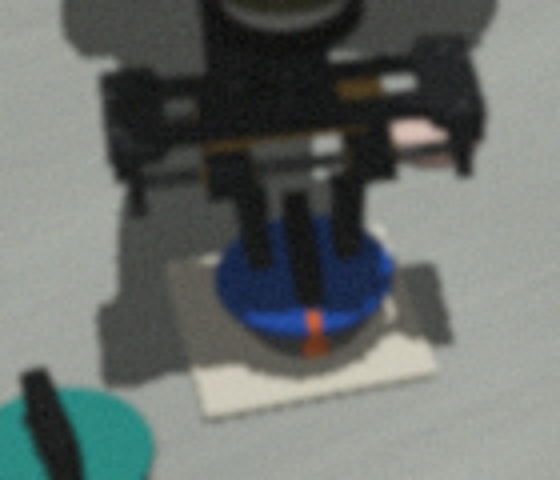

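Emit:
arm_command --commands '[[[0, -0.15, 0.25], 0], [[0, 0, 0], 0], [[0, 0, 0], 0], [[0, 0, 0], 0], [[0, 0, 0], 0], [[0, 0, 0], 0], [[0, 0, 0], 0]]'

```text
time: 10.5
tool_pos: [505.8, -149.1, 13.3]
ee_rot: [2.602, 1.758, -0.001]
ft_force: [-0.2, 0.4, 0.6]
width: 13.8
```

```bash
python3 - <<'E'
from h import *
p,R,s=tool();print(p,yaw(R),s["ft_force"],s["width"],s["wrist_torque"])
E
```

```text
[ 505.7798692  -149.13213517   13.33888155] 68.09213774195082 [-0.15763794  0.40577504  0.5767236 ] 13.758155863002749 [ 0.02600022 -0.16804896 -0.00306344]
```

Emit:
arm_command --commands '[[[0, 0, -1], 0], [[0, 0, -2.5], 0], [[0, 0, -3.5], 0], [[0, 0, -3], 0], [[0, 0, 0], 0]]'

```text
time: 10.92
tool_pos: [504.2, -148.2, 117.8]
ee_rot: [-2.6, -1.757, 0.005]
ft_force: [0.6, 0.1, -0.1]
width: 13.7
```

```bash
python3 - <<'E'
from h import *
s=tool()[2];print(s["ft_force"],s["width"])
plan([556,168,125],90.45,vmax=3.8)
cv2.imwrite("pics/w13.png",env.get_image("wrist"))
E
```

```text
[ 0.61503144  0.1212199  -0.08576207] 13.739481721581786
at [ 504.2 -148.2  117.8] yaw 68.09 -> [556, 168, 125] 90.45 N 9
[[[3.47,-0.78,-0.08],-2.48],[[3.5,-0.63,-0.08],-2.48],[[3.53,-0.47,-0.08],-2.48],[[3.55,-0.32,-0.08],-2.48],[[3.56,-0.17,-0.08],-2.48],[[3.56,-0.01,-0.08],-2.48],[[3.56,0.14,-0.08],-2.48],[[3.55,0.3,-0.08],-2.48],[[3.53,0.45,-0.08],-2.48]]
```

View pics/w13.png

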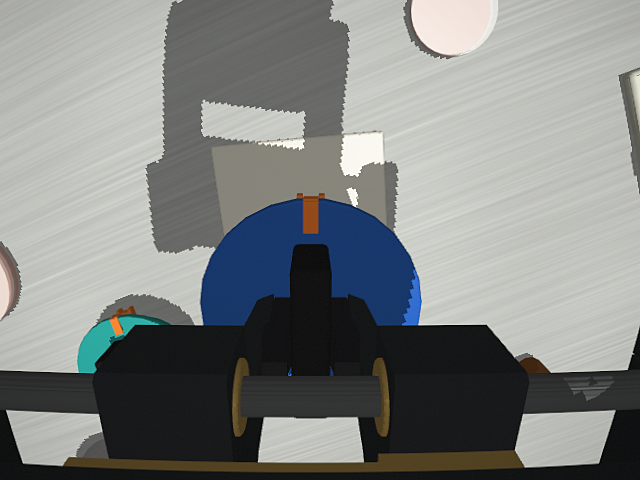

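Emit:
arm_command --commands '[[[3.5, -0.8, -0.1], -2.5], [[3.5, -0.65, -0.1], -2.5], [[3.5, -0.5, -0.1], -2.5], [[3.5, -0.3, -0.1], -2.5], [[3.5, -0.2, -0.1], -2.5], [[3.5, 0, -0.1], -2.5], [[3.5, 0.1, -0.1], -2.5], [[3.5, 0.2, -0.1], -2.5], [[2.0, 0, 0], -1.5], [[0, 0, 0], 0], [[0, 0, 0], 0]]'

```text
time: 11.88
tool_pos: [540.7, 164.4, 113.0]
ee_rot: [-2.199, -2.214, 0.025]
ft_force: [0.5, 0.2, -0.2]
width: 13.8
```

```bash
python3 - <<'E'
from h import *
np.set_printoptions(precision=1,suppress=True)
p,R,s=tool();q=env.camera_params("wrist");V=q["view"]
plan([558.5,168,100],90.45)
cv2.imwrite("pics/w14.png",env.get_image("wrist"));np.save("w14.npy",q,allow_pickle=True)
cv2.imwrite("pics/s14.png",cv2.resize(env.get_image("scene")[120:280,310:460],None,fx=4,fy=4))
for yo in(-3,0,3):
  X=[p+R@np.array([47.5*np.cos(a),yo+47.5*np.sin(a),-28.7]) for a in np.radians([180,-90,0,-45,-135])]
  print(yo,proj("wrist",X,q).ravel())
E
```

```text
at [540.7 164.4 113. ] yaw 90.41 -> [558.5, 168, 100] 90.45 N 1
[[[0.35,1.78,1.3],-0.04]]
-3 [197.8 298.5 309.8 186.4 421.9 298.5 394.1 221.3 225.5 221.3]
0 [198.4 304.9 309.8 194.  421.3 305.  393.7 228.6 226.  228.6]
3 [199.  311.3 309.8 201.6 420.7 311.3 393.3 235.8 226.4 235.8]
```

View pics/w14.png

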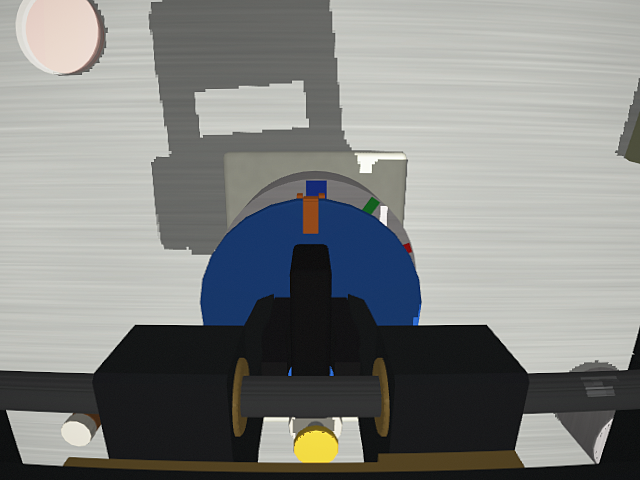

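View pics/s14.png

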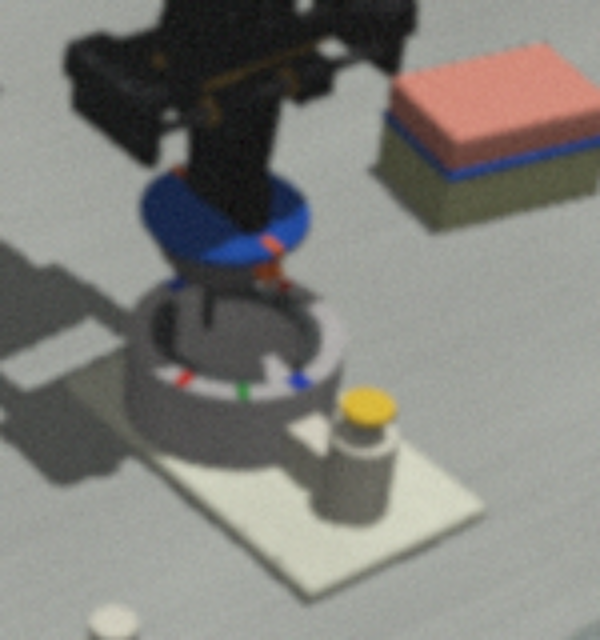

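Emit:
arm_command --commands '[[[0.2, 0.9, 0.5], 0], [[0.15, 0.8, 0.5], 0], [[0, 0, 0.3], 0], [[0, 0, 0], 0]]'

```text
time: 12.32
tool_pos: [559.8, 163.1, 97.9]
ee_rot: [-2.208, -2.205, 0.026]
ft_force: [0.3, -0.7, -0.8]
width: 13.7
```

```bash
python3 - <<'E'
from h import *
np.set_printoptions(precision=3,suppress=True)
p,R,s=tool();q=env.camera_params("wrist");print(R[:,2])
plan([558,168,85],90.45)
im=env.get_image("wrist")
cv2.imwrite("pics/w15.png",im[100:340,190:440].repeat(2,0).repeat(2,1));np.save("w15.npy",q,allow_pickle=True);cv2.imwrite("pics/w15f.png",im)
E
```

```text
[-0.027  0.003 -1.   ]
at [559.8 163.1  97.9] yaw 89.92 -> [558, 168, 85] 90.45 N 1
[[[0.49,-0.18,1.29],-0.53]]
```

View pics/w15.png

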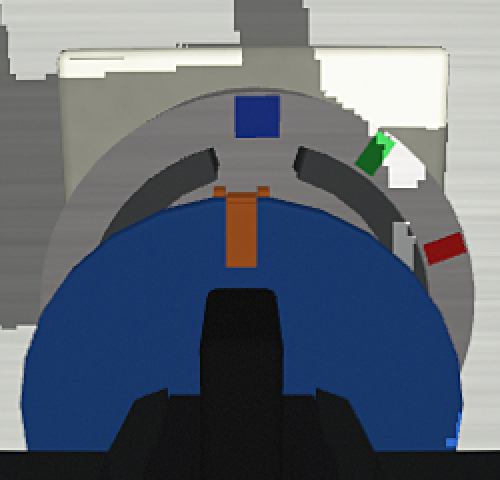

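Emit:
arm_command --commands '[[[0.25, -0.1, 0.4], -0.3], [[0.25, -0.1, 0.4], -0.3], [[0, 0, 0.2], 0], [[0, 0, 0], 0]]'

```text
time: 12.7
tool_pos: [557.2, 167.9, 87.2]
ee_rot: [-2.196, -2.217, 0.025]
ft_force: [-0.5, 0.6, -0.8]
width: 13.8
```

```bash
cat > look.py <<'E'
from h import *
import sys,m
np.set_printoptions(precision=3,suppress=True)
p,R,s=tool();q=env.camera_params("wrist");print("tz",R[:,2],"ft",s["ft_force"],"tq",s["wrist_torque"],"w",s["width"],"t",s["time"])
t=[float(a) for a in sys.argv[2:6]]
plan(t[:3],t[3])
l=p+R@np.array([0,0,-22.7]);print("lid est",l, "lidyaw",yaw(R)-90)
im=env.get_image("wrist");n=sys.argv[1]
cv2.imwrite(f"pics/{n}.png",im[100:340,190:440].repeat(2,0).repeat(2,1));cv2.imwrite(f"pics/{n}f.png",im);np.save(n+".npy",q,allow_pickle=True)
b=m.cents(im,(220,100,420,200),(112,110,30),(130,255,255));g=m.cents(im,(320,100,440,260),(45,90,30),(75,255,255))
for k in g[:2]: print("green",k,onz("wrist",k[:2],64,q))
E
python3 look.py w16 558 168 80 90.45
```

```text
tz [-0.026  0.003 -1.   ] ft [-0.534  0.576 -0.771] tq [ 0.053 -0.151  0.012] w 13.812065994429583 t 12.7
at [557.2 167.9  87.2] yaw 90.52 -> [558.0, 168.0, 80.0] 90.45 N 1
[[[0.01,0.08,0.72],0.07]]
lid est [557.795 167.862 109.929] lidyaw 0.5220475287468958
green (np.float64(371.72), np.float64(184.09), 244) [512.73  199.678  64.   ]
```

View pics/w16.png

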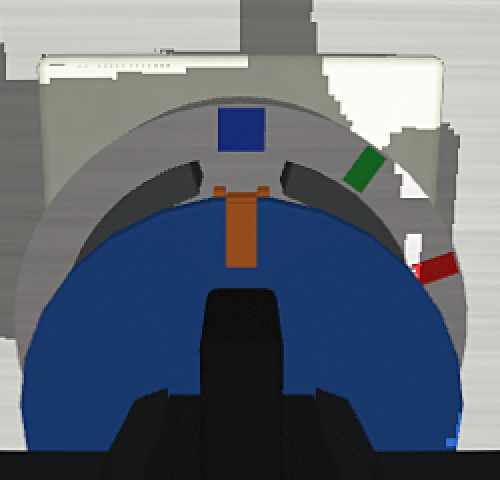

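Emit:
arm_command --commands '[[[0, 0.05, 0.8], 0], [[0, 0, 0.8], 0], [[0, 0, 0.6], 0], [[0, 0, 0], 0]]'

```text
time: 13.08
tool_pos: [557.1, 168.2, 63.5]
ee_rot: [-2.196, -2.217, 0.024]
ft_force: [-0.7, -0.1, -1.8]
width: 13.7
```

```bash
python3 look.py w17 558 168 50 90.45
```

```text
tz [-0.026  0.003 -1.   ] ft [-0.654 -0.145 -1.795] tq [ 0.026 -0.132 -0.047] w 13.679653978251512 t 13.0833
at [557.1 168.2  63.5] yaw 90.54 -> [558.0, 168.0, 50.0] 90.45 N 1
[[[-0.02,0.09,1.35],0.09]]
lid est [557.721 168.102  86.206] lidyaw 0.5394039106684687
green (np.float64(378.95), np.float64(190.56), 310) [512.763 199.717  64.   ]
```

View pics/w17.png

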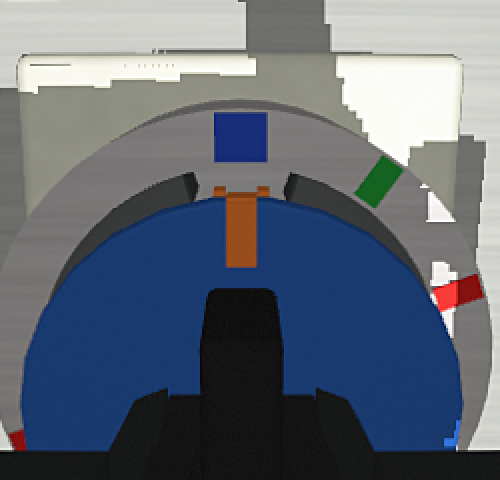

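Emit:
arm_command --commands '[[[0, 0.05, 0.4], 0], [[0, 0, 0.4], 0], [[0, 0, 0.3], 0]]'

```text
time: 13.38
tool_pos: [558.2, 168.2, 52.9]
ee_rot: [-2.198, -2.218, 0.022]
ft_force: [-0.7, -0.8, -0.7]
width: 14.0
```

```bash
python3 look.py w18 558 168 41.3 90.45
```

```text
tz [-0.023  0.003 -1.   ] ft [-0.699 -0.763 -0.654] tq [ 0.103 -0.152 -0.037] w 13.950667394096328 t 13.3833
at [558.2 168.2  52.9] yaw 90.54 -> [558.0, 168.0, 41.3] 90.45 N 1
[[[-0.02,-0.02,1.16],0.09]]
lid est [558.733 168.16   75.57 ] lidyaw 0.5357117976989088
green (np.float64(382.97), np.float64(191.52), 348) [512.733 199.712  64.   ]
```

View pics/w18.png

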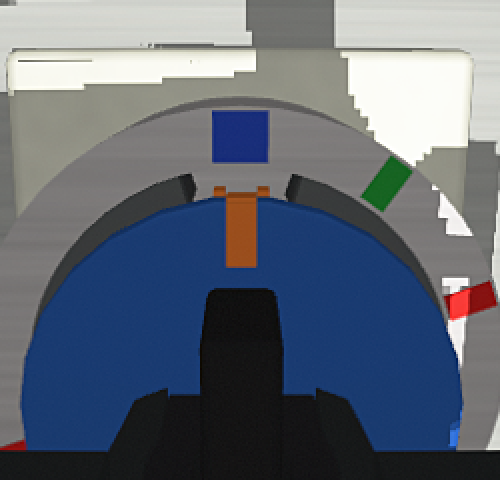

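Emit:
arm_command --commands '[[[0, -0.05, 0.3], 0], [[0, 0, 0.3], 0], [[0, 0, 0.3], 0]]'

```text
time: 13.68
tool_pos: [557.4, 168.2, 42.9]
ee_rot: [-2.197, -2.218, 0.022]
ft_force: [-0.1, 0.5, -1.5]
width: 13.9
```

```bash
python3 look.py w19 558 168 41.3 90.45
```

```text
tz [-0.024  0.003 -1.   ] ft [-0.065  0.529 -1.51 ] tq [ 0.082 -0.105  0.015] w 13.942523138572186 t 13.6833
at [557.4 168.2  42.9] yaw 90.53 -> [558.0, 168.0, 41.3] 90.45 N 1
[[[-0.02,0.06,0.16],0.08]]
lid est [557.893 168.16   65.611] lidyaw 0.5322359914530921
green (np.float64(387.11), np.float64(196.87), 386) [512.719 199.725  64.   ]
```

Nearly there. I will ease it down to contact.

Emit:
arm_command --commands '[[[0, 0, 0.15], 0], [[0, 0, 0.15], 0]]'

```text
time: 13.9
tool_pos: [557.3, 168.4, 41.3]
ee_rot: [-2.197, -2.219, 0.022]
ft_force: [-10.2, -2.6, 20.7]
width: 13.3
```

```bash
python3 look.py w20 558 168 41.3 90.45;python3 - <<'E'
from h import *
cv2.imwrite("pics/s20.png",cv2.resize(env.get_image("scene")[120:280,310:460],None,fx=4,fy=4))
E
```

```text
tz [-0.023  0.003 -1.   ] ft [-10.161  -2.587  20.738] tq [-0.383  1.373  0.029] w 13.323133501167884 t 13.9
at [557.3 168.4  41.3] yaw 90.56 -> [558.0, 168.0, 41.3] 90.45 N 1
[[[-0.04,0.07,-0.0],0.11]]
lid est [557.829 168.301  63.946] lidyaw 0.5563430050279123
green (np.float64(387.76), np.float64(197.93), 398) [512.792 199.753  64.   ]
```

View pics/w20.png

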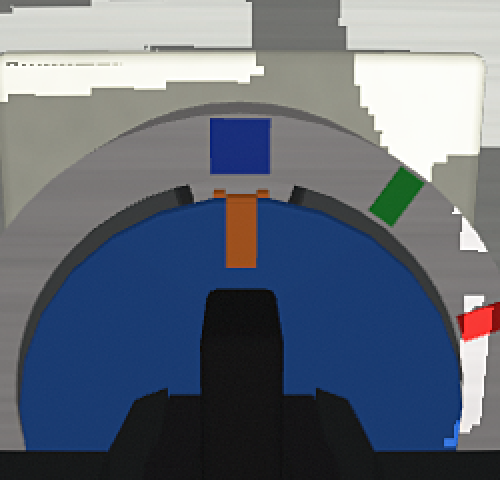

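View pics/s20.png

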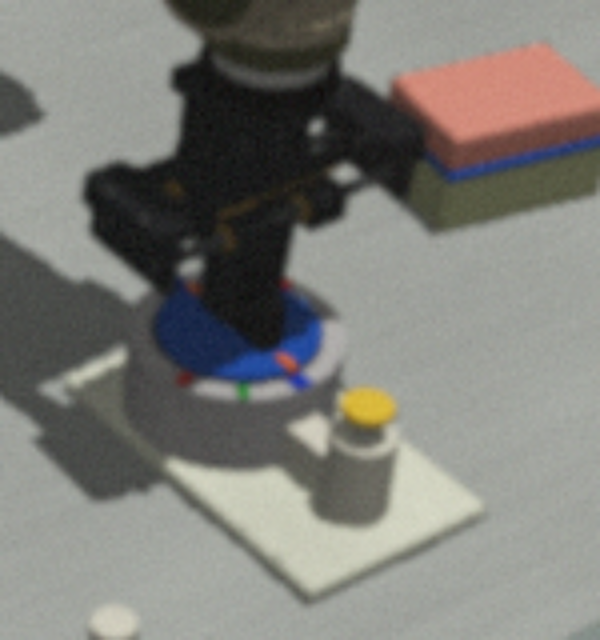

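```bash
python3 - <<'E'
from h import *
np.set_printoptions(precision=1,suppress=True)
q=np.load("w20.npy",allow_pickle=True).item()
c=np.array([558.5,168])
for z,r in((70,47.5),(64,47.5),(64,49),(64,62),(64,55),(52,46.5),(76,47.5)):
    X=[[c[0]+r*np.cos(a),c[1]+r*np.sin(a),z] for a in np.radians([180.5,90,-90,135,-135])]
    u=proj("wrist",X,q);print(z,r,((u-[190,100])*2).ravel())
E
```

```text
70 47.5 [238.5 189.9 460.9 414.1  15.3 410.6 406.6 260.4  72.9 257.5]
64 47.5 [238.5 185.5 453.8 402.7  22.5 399.4 400.8 253.6  78.5 250.8]
64 49 [238.5 178.1 460.5 402.8  15.7 399.3 406.2 248.7  73.2 245.8]
64 62 [238.5 113.  518.4 402.9 -42.6 398.5 453.3 205.6  26.7 201.7]
64 55 [238.5 148.4 487.3 402.8 -11.3 399.  427.8 228.9  51.9 225.6]
52 46.5 [238.4 182.  436.6 382.1  39.7 379.  387.1 244.5  92.  241.9]
76 47.5 [238.5 194.7 468.5 426.1   7.7 422.6 412.8 267.6  66.8 264.7]
```

Contact is at lid height of about 64 mm with the lugs in the slots. The tool leans 1.3°, so I will open briefly to let the lid settle flat and then grip it again.

Emit:
arm_command --commands '[[[0, 0, -0.1], 0], [[0, 0, 0], 0], [[0, 0, 0], 0], [[0, 0, 0], 0], [[0, 0, 0], 0]]' --fingers 4.0

```text
time: 14.42
tool_pos: [558.0, 168.4, 43.2]
ee_rot: [-2.198, -2.22, 0.019]
ft_force: [-0.1, 0.0, 0.1]
width: 39.7
```

```bash
python3 look.py w21 558.5 168 41.3 90.45;python3 - <<'E'
from h import *
cv2.imwrite("pics/s21.png",cv2.resize(env.get_image("scene")[150:250,320:440],None,fx=5,fy=5))
E
```

```text
tz [-0.021  0.003 -1.   ] ft [-0.121  0.043  0.076] tq [ 0.076 -0.143 -0.026] w 39.731735228392026 t 14.4167
at [558.  168.4  43.2] yaw 90.56 -> [558.5, 168.0, 41.3] 90.45 N 1
[[[-0.04,0.05,0.19],0.11]]
lid est [558.47  168.329  65.89 ] lidyaw 0.5581698086253226
green (np.float64(386.83), np.float64(195.68), 390) [512.777 199.745  64.   ]
```

View pics/w21.png

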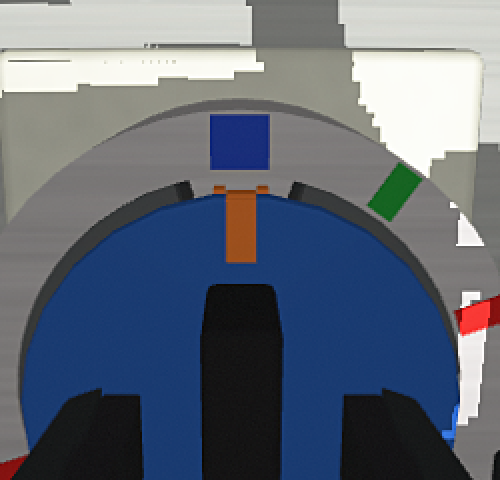

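View pics/s21.png

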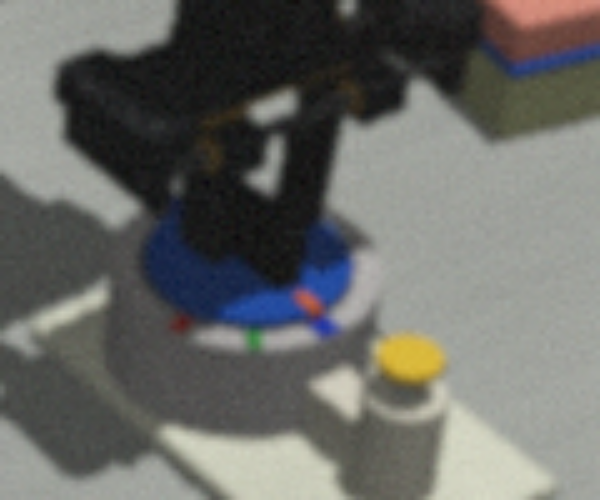

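```bash
python3 - <<'E'
from h import *
np.set_printoptions(precision=1,suppress=True)
q=np.load("w21.npy",allow_pickle=True).item()
for cx in (558.5,559.5,560.5):
  for z in (69,70,72):
    X=[[cx-47.5,168,z],[cx,168+47.5,z],[cx,168-47.5,z]]
    u=proj("wrist",X,q);print(cx,z,((u-[190,100])*2).ravel())
print((proj("wrist",[[558.5-55,167.6,64]],q)-[190,100])*2)
im=cv2.imread("pics/w21f.png");
for v in (280,290,300,310,320): 
    h=cv2.cvtColor(im[v:v+1],cv2.COLOR_BGR2HSV)[0];x=np.where((h[:,0]>105)&(h[:,0]<130)&(h[:,1]>110))[0];x=x[(x>190)&(x<440)];print((v-100)*2,(x.min()-190)*2,(x.max()-190)*2)
E
```

```text
558.5 69 [240.2 184.7 457.2 405.8  18.4 402.4]
558.5 70 [240.2 185.4 458.4 407.7  17.2 404.3]
558.5 72 [240.3 187.  460.9 411.5  14.8 408.1]
559.5 69 [240.2 189.7 456.8 410.   18.7 406.7]
559.5 70 [240.2 190.5 458.  411.9  17.5 408.6]
559.5 72 [240.2 192.  460.4 415.8  15.1 412.4]
560.5 69 [240.1 194.7 456.4 414.2  19.  410.9]
560.5 70 [240.2 195.4 457.6 416.2  17.9 412.8]
560.5 72 [240.2 197.1 460.  420.1  15.4 416.7]
[[238.6 144.3]]
360 26 454
380 22 456
400 20 458
420 24 456
440 28 452
```

Emit:
arm_command --commands '[[[-0.02, 0.15, 0.1], 0], [[0, 0, 0], 0], [[0, 0, 0], 0]]'

```text
time: 14.77
tool_pos: [559.5, 168.2, 41.7]
ee_rot: [-2.198, -2.22, 0.02]
ft_force: [-0.1, -0.7, 0.3]
width: 40.1
```

Emit:
arm_command --commands '[[[0, 0, 0], 0], [[0, 0, 0], 0], [[0, 0, 0], 0], [[0, 0, 0], 0], [[0, 0, 0], 0], [[0, 0, 0], 0], [[0, 0, 0], 0]]' --fingers 0

```text
time: 15.35
tool_pos: [559.4, 168.2, 41.6]
ee_rot: [-2.198, -2.22, 0.02]
ft_force: [0.3, -0.2, -0.7]
width: 13.6
```

Emit:
arm_command --commands '[[[0, -0.15, 0], 0], [[0, 0, 0], 0]]'

```text
time: 15.52
tool_pos: [557.9, 168.2, 41.6]
ee_rot: [-2.198, -2.22, 0.02]
ft_force: [-0.9, 0.6, 0.3]
width: 13.8
```

```bash
python3 look.py w22 558.5 168 41.3 90.45
```

```text
tz [-0.022  0.003 -1.   ] ft [-0.854  0.608  0.28 ] tq [ 0.02  -0.064 -0.009] w 13.792102878160977 t 15.5167
at [557.9 168.2  41.6] yaw 90.56 -> [558.5, 168.0, 41.3] 90.45 N 1
[[[-0.02,0.06,0.03],0.11]]
lid est [558.341 168.078  64.295] lidyaw 0.560110601014685
green (np.float64(388.25), np.float64(196.58), 396) [512.793 199.758  64.   ]
```

View pics/w22.png

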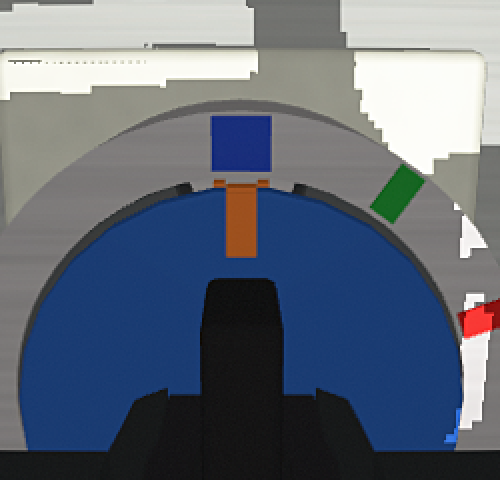

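Emit:
arm_command --commands '[[[0, 0, 0.03], 3], [[0, 0, 0], 3], [[0, 0, 0], 3], [[0, 0, 0], 3]]'

```text
time: 15.9
tool_pos: [557.8, 167.9, 41.6]
ee_rot: [-2.426, -1.971, 0.024]
ft_force: [-0.3, -2.1, 0.5]
width: 13.5
```

```bash
python3 look.py w23 558.2 168 41.3 55.5
```

```text
tz [-0.022  0.003 -1.   ] ft [-0.283 -2.117  0.457] tq [ 0.071 -0.146  0.165] w 13.507631154286736 t 15.9
at [557.8 167.9  41.6] yaw 78.18 -> [558.2, 168.0, 41.3] 55.5 N 4
[[[0.0,0.01,0.01],5.67],[[0.01,0.01,0.01],5.67],[[0.01,0.01,0.01],5.67],[[0.01,0.01,0.01],5.67]]
lid est [558.249 167.848  64.322] lidyaw -11.82075027427338
green (np.float64(363.71), np.float64(182.67), 402) [512.904 199.791  64.   ]
```

View pics/w23.png

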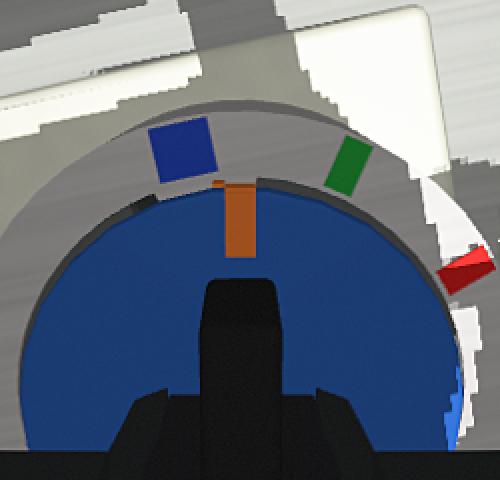

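Emit:
arm_command --commands '[[[0, 0, 0.02], 3], [[0, 0, 0], 3], [[0, 0, 0.02], 3], [[0, 0, 0], 3], [[0, 0, 0], 3], [[0, 0, 0], 3]]'

```text
time: 16.45
tool_pos: [557.6, 167.9, 41.9]
ee_rot: [-2.713, -1.559, 0.027]
ft_force: [0.1, -1.3, 0.5]
width: 13.8
```

```bash
python3 look.py w24 558.2 168 41.3 55.45
```

```text
tz [-0.022  0.003 -1.   ] ft [ 0.094 -1.271  0.534] tq [ 0.089 -0.197  0.181] w 13.778748531757076 t 16.45
at [557.6 167.9  41.9] yaw 59.77 -> [558.2, 168.0, 41.3] 55.45 N 1
[[[0.04,0.04,0.06],4.32]]
lid est [558.122 167.841  64.624] lidyaw -30.22901013281846
green (np.float64(323.9), np.float64(171.94), 245) [513.268 200.803  64.   ]
```

View pics/w24.png

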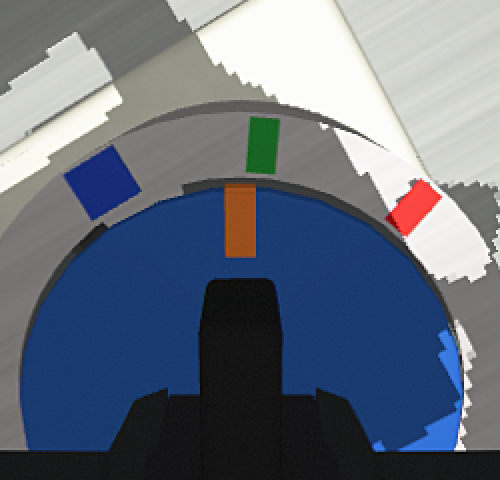

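Emit:
arm_command --commands '[[[0, 0, 0.05], 2.3], [[0, 0, 0.04], 2], [[0, 0, 0], 0], [[0, 0, 0], 0]]'

```text
time: 16.83
tool_pos: [557.7, 167.9, 42.1]
ee_rot: [-2.768, -1.461, 0.027]
ft_force: [0.8, 0.5, 0.8]
width: 13.6
```

```bash
python3 look.py w25 558.2 168 41.3 55.45; python3 - <<'E'
from h import *
cv2.imwrite("pics/s25.png",cv2.resize(env.get_image("scene")[150:250,320:440],None,fx=5,fy=5))
E
```

```text
tz [-0.021  0.002 -1.   ] ft [0.752 0.469 0.831] tq [-0.039 -0.19   0.065] w 13.633968381248781 t 16.8333
at [557.7 167.9  42.1] yaw 55.65 -> [558.2, 168.0, 41.3] 55.45 N 1
[[[0.04,0.04,0.08],0.2]]
lid est [558.159 167.86   64.749] lidyaw -34.347010503617895
```

View pics/w25.png

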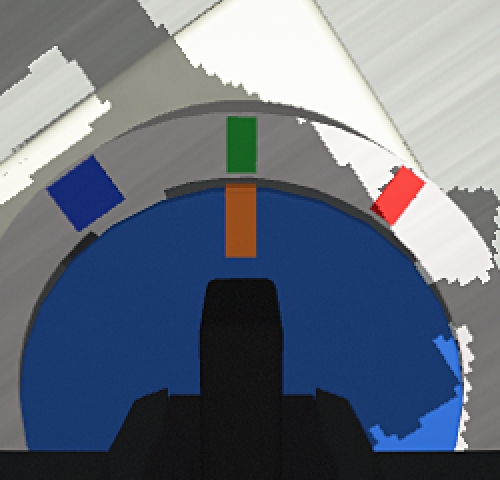

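View pics/s25.png

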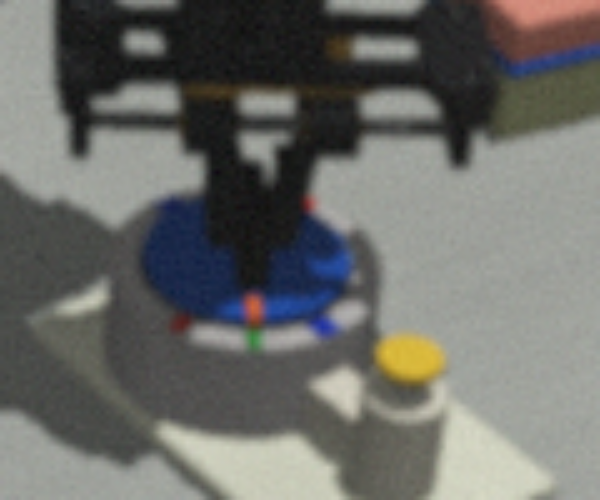

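Emit:
arm_command --commands '[[[0, 0, 0.1], 0.2], [[0, 0, 0], 0]]'

```text
time: 17.1
tool_pos: [557.7, 167.8, 41.9]
ee_rot: [-2.769, -1.458, 0.027]
ft_force: [-1.0, 0.7, -0.2]
width: 13.6
```

```bash
python3 look.py w26 558.2 168 41.3 55.45
```

```text
tz [-0.021  0.002 -1.   ] ft [-1.036  0.748 -0.228] tq [ 0.258 -0.039  0.181] w 13.618019425339053 t 17.1
at [557.7 167.8  41.9] yaw 55.54 -> [558.2, 168.0, 41.3] 55.45 N 1
[[[0.05,0.02,0.06],0.09]]
lid est [558.223 167.702  64.582] lidyaw -34.46498714933263
```

Emit:
arm_command --commands '[[[0.03, 0.03, 0.1], 0.1], [[0, 0, 0.08], 0]]'

```text
time: 17.32
tool_pos: [557.9, 167.6, 41.5]
ee_rot: [-2.77, -1.458, 0.029]
ft_force: [-4.2, 0.1, 10.6]
width: 13.9
```

```bash
python3 look.py w27 558.2 168 41.3 55.45
```

```text
tz [-0.022  0.002 -1.   ] ft [-4.195  0.067 10.629] tq [0.191 0.412 0.132] w 13.899997739068759 t 17.3167
at [557.9 167.6  41.5] yaw 55.53 -> [558.2, 168.0, 41.3] 55.45 N 1
[[[0.06,0.0,0.02],0.08]]
lid est [558.352 167.518  64.193] lidyaw -34.46722427165641
```

```bash
python3 look.py w28 558.2 168 41.3 55.45; python3 - <<'E'
from h import *
cv2.imwrite("pics/s28.png",env.get_image("scene"))
s=tool()[2];print(s["ft_force"],s["tool_pos"],s["time"])
E
```

```text
tz [-0.021  0.002 -1.   ] ft [-4.63  -2.378 10.014] tq [0.015 0.553 0.121] w 13.864993279313934 t 17.3667
at [557.9 167.5  41.5] yaw 55.53 -> [558.2, 168.0, 41.3] 55.45 N 1
[[[0.05,-0.0,0.02],0.08]]
lid est [558.379 167.512  64.211] lidyaw -34.46664266993741
[-4.75168784 -1.72242786  9.15399725] [557.87219962 167.56364336  41.50273605] 17.4667
```

View pics/w28.png

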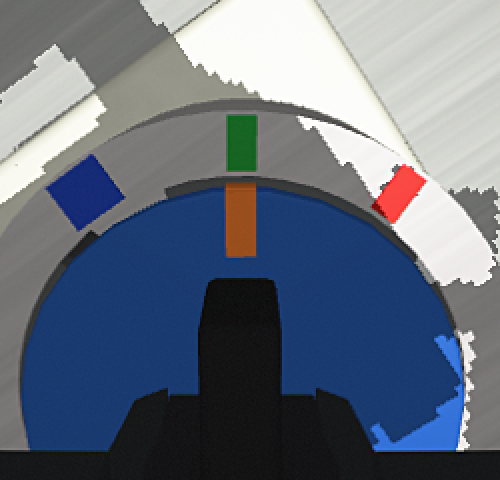

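View pics/s28.png

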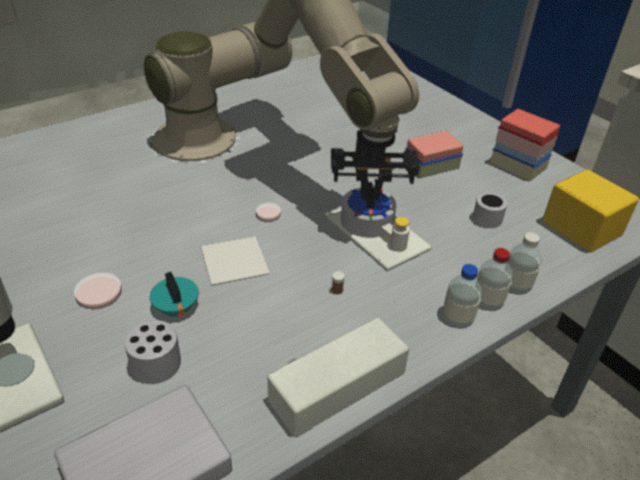

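The orange mark at u=241 lines up with the green bar at u=242, and the flange is pressed flush at about 10 N. The plunger is up and the bystanders have not moved. Handing in.

```bash
python3 -c "
from bench import env
print(env.close_job())"
```

```text
the job is handed in; nothing more can be done
None
```

I pressed the yellow plunger to its stop and let it rise. I then fitted the blue lid through the slots, twisted it clockwise to the green vent mark and handed in while still holding it there. The job took about 17.5 s.

**Last checks:**
- **Plunger:** the force jumped from about 6 N to 36 N after 14 mm of travel, and later pictures show the plunger back up.
- **Lid height:** I estimate 64.2 mm against 64 mm for a seated lid, held down with about 10 N.
- **Twist:** 34.9° from the slot, with the orange mark lined up on the green bar. It never went past that, so it stayed well short of the lock click.
- **Bystanders:** in the final scene picture the dishes, blocks, vial, tip box and turquoise lid are where they started.

**What disagreed:**
- **Fingertips:** they touched about 39 mm above the reported tool point, so I set heights by contact and by the cameras.
- **Tool lean:** the tool leaned about 1.3°, so I let go of the lid once in the pot to let it lie flat, then gripped it again.
- **Lift during the twist:** the gripper rose by about 0.5 mm, and I pressed it back down before handing in.

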